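Fetch the test weight from behind the topping jars

TASK

The scale at the packing line is due for its check. Clear the three topping jars into the empty dark steel tray, stand the brass test weight that was behind them in the middle of the scale's pan, and only then put each jar back on the caddy spot of its own colour, well centred. Do not tip over any jar or the weight, and leave the weight on the scale.

Things in the scene. Friction and masses are not known exactly. Their poses are not given: they have to be found in the camera images.
- jar_red_c (a point): Centre, half-way up, of the closed topping jar with the red lid and red band: upright round white jar, 85 mm tall in all, about 0.18 kg, z axis up: body of diameter 50 mm and 66 mm height, lid of diameter 40 mm above it. Its foot is 42 mm below this point. It starts standing on the red spot.
- jar_yellow_c (a point): Centre, half-way up, of the closed topping jar with the yellow lid and yellow band: upright round white jar, 85 mm tall in all, about 0.18 kg, z axis up: body of diameter 50 mm and 66 mm height, lid of diameter 40 mm above it. Its foot is 42 mm below this point. It starts standing on the yellow spot.
- jar_blue_c (a point): Centre, half-way up, of the closed topping jar with the blue lid and blue band: upright round white jar, 85 mm tall in all, about 0.18 kg, z axis up: body of diameter 50 mm and 66 mm height, lid of diameter 40 mm above it. Its foot is 42 mm below this point. It starts standing on the blue spot.
- spot_red_top (a point): Centre of the top of the red spot, the home of the red-lidded jar: a flat red disc, diameter 80 mm, 3 mm thick, fixed on the white caddy board; its top lies 11 mm above the bench. x axis: that of the caddy.
- spot_yellow_top (a point): Centre of the top of the yellow spot, the home of the yellow-lidded jar: a flat yellow disc, diameter 80 mm, 3 mm thick, fixed on the white caddy board; its top lies 11 mm above the bench. x axis: that of the caddy.
- spot_blue_top (a point): Centre of the top of the blue spot, the home of the blue-lidded jar: a flat blue disc, diameter 80 mm, 3 mm thick, fixed on the white caddy board; its top lies 11 mm above the bench. x axis: that of the caddy.
- caddy: White caddy board on the bench, 215 x 250 mm (x, y), 8 mm thick, fixed; a 30 mm high steel rim runs along its far edge. Origin: on the bench under the weight's starting place, 87 mm before the rim; x axis away from the robot, across the board, towards the rim. The three spots lie 78 mm left, 78 mm right and 75 mm on the robot side of the origin; which colour is where changes.
- weight_c (a point): Centre, half-way up, of the brass test weight: upright cylinder of diameter 44 mm and 34 mm height, with a low button of diameter 20 mm on top (40 mm in all, this point is 20 mm above its foot), about 0.4 kg. It starts on the white board (top 8 mm above the bench) with the jars close on its left, its right and its robot side, so that a gripper cannot get down to it until the jars are cleared.
- tray_in (a point): Centre of the inner floor (3 mm above the bench) of the empty shallow dark steel tray on one side of the caddy: 300 mm along its x axis, 130 mm along its y axis, walls 3 mm thick, rim 20 mm above the bench; fixed. There is room for the three jars in a row along x, 85 to 90 mm apart.
- scale_pan (a point): Centre of the top of the round aluminium pan (diameter 130 mm) of the white bench scale on the other side of the caddy; a black ring of diameter 68 mm marks the middle. The top lies 55 mm above the bench; fixed, it does not give under load. The scale's flat display is on its robot side.

How it is judged:
By the outcome, as a careful person would: the job done as asked, in the order asked, and still so for the second after the job is handed in, with the robot touching nothing.
It also fails if it takes over 144 s, if anything falls off the work surface, if the arm or the gripper's body presses on something with over 40 N, if the wrist force passes 120 N, or if a joint passes its speed limit or range.

ROBOT

A 6-joint arm with a two-finger parallel gripper is mounted at the origin on the work surface. World frame = base frame: x ahead of the robot, y to its left, z up, the work surface at z = 0. Lengths are in m, angles in rad, forces in N, time in s.
With the tool pointing down it reaches from about 0.4 to 0.825 m from the base axis. Payload 7 kg.
Tool frame: the origin (TCP) lies between the finger pads; the fingertips stand 11 mm ahead of it and the grasp point (between the pads) lies 8 mm behind it; x points along the fingers, z is the direction in which the jaws open and shut, and the axes are right-handed (so a half turn about x gives the same grasp; the last joint's range is limited). The gripper opens to 88 mm and grips with 3 to 60 N. Pads are 19 mm wide; open, the fingers measure 130 mm over their backs; the gripper's body (78 mm by 193 mm) begins 47 mm behind the grasp point.
Start: joints at [1.598, 0.359, 0.012, 0, -1.224, -0.288], TCP at [0.174, 0.652, 0.238] pointing down, gripper open.
Joint ranges: [-3.07, 3.07], [-1.43, 2.12], [-1.02, 1.25], [-3.03, 1.67], [-3.05, -0], [-3.03, 3.03]. Speed limits (rad/s): [2.39, 2.39, 3.01, 3.14, 3.14, 3.14].

INTERFACE

Orientations are given as [roll, pitch, yaw] about the fixed x, y, z axes, in that order (R = Rz(yaw) Ry(pitch) Rx(roll)).
In Python, from station import arm gives the robot as it stands.
- The arm moves only by the tool jog_arm, never from a script. Its argument "motion" is a list of rows, each an object of numbers: "dx", "dy", "dz": the shift along the tool's x, y, z in m; "twist": the turn about the tool's x in degrees. In form: [{"dx": .., "dy": .., "dz": .., "twist": ..}, ...]. A call has 1 to 20 rows; each row is the pose to reach, as a shift and turn from the pose commanded when the call began, along the tool's axes at that moment; what a row does not reach only later rows make up. A row lasts 1/12 s, in which the tool goes at most 41.7 mm and 7.16 degrees, less where a joint would pass 70% of its speed; a pose out of reach is approached as far as the arm can. A call with a gripper value outside its range is refused whole. "gripper" is the finger opening in m, from 0 to 0.0876, set as the call begins (left out, the last holds). The fingers move at their own pace and stop on an object; "newtons" is the grip in N (left out, the last holds). Time passes only in rows, so rows that repeat a pose let the fingers close. It gives the time, the measured TCP pose, the force and the opening at its end, in the units of the state.
- arm.get_state(): the state, without advancing time (a new reading comes with each control period).
- arm.grab_frame(name): name is "side" or "top" or "wrist"; returns the picture (420x560x3 uint8, red, green, blue); there is no depth.
- arm.camera_model(name): a dict with "camera_matrix" (3x3 intrinsics, pixels), "eye" and "attitude" of the camera in the world. Camera axes: x right, y down, z forward; pixel columns grow to the right and rows downward; lengths in m; the calibration is good to about 2 mm. A picture is of the moment at which its call begins: read the wrist's pose just before it. camera_model takes no time and is no camera call; for the wrist camera it gives the pose at the moment of the call.
- arm.job_done(): hands the job in, once; it reports no verdict.
The state is a dict: "t": time; "q": joint angles; "qd": joint speeds; "joint_efforts": joint torques, N m; "eef_pos": TCP position; "ee_rot": TCP orientation; "force": force on the tool from outside, world axes, zero at the start; "moment": the same for the moment, N m; "width": finger opening in m.
Only numpy, scipy, OpenCV 4.12 (cv2) and the standard library are available. Lean on these libraries where they do the work, as an engineer would, in place of code of your own. Each camera call takes 0.05 s, during which the arm holds its last target.

## Working session

There is one attempt and no reset: what is moved stays moved. The work goes in short steps, Python scripts to look and compute and a tool call to move; the robot and the scene stay as the last step left them, time stands still between calls to the robot, and variables do not carry over. Pictures are saved under pics/ and viewed, and the job is handed in when it is done.

Besides the shell and the picture viewer there is one more tool, called after "Request:" by a JSON object that holds its "api" and its "payload". jog_arm: Moves the arm, as the interface text tells. Its arguments: {"type":"object","properties":{"motion":{"type":"array"},"gripper":{"type":"number"},"newtons":{"type":"number"}},"required":["motion"]}

```bash
ls; mkdir -p pics
python3 - <<'E'
from station import arm
import cv2
s=arm.get_state()
print({k:s[k] for k in('t','eef_pos','ee_rot','force','width')})
for n in('top','side','wrist'):
    m=arm.camera_model(n);print(n,m)
    cv2.imwrite(f'pics/{n}0.png',arm.grab_frame(n)[:,:,::-1])
E
```

```text
pics
{'t': 0.0, 'eef_pos': array([0.17392103, 0.65171107, 0.23664765]), 'ee_rot': array([ 0.06420649,  1.56919873, -1.76748881]), 'force': array([-0.53927824,  0.69103322,  0.19921684]), 'width': 0.08743715446003306}
top {'camera_matrix': array([[407.24756236,   0.        , 284.4685481 ],
       [  0.        , 407.24756236, 211.38067379],
       [  0.        ,   0.        ,   1.        ]]), 'eye': array([0.39184002, 0.00681069, 0.90950554]), 'attitude': array([-2.93321903,  0.00500643, -1.53725103])}
side {'camera_matrix': array([[434.06576952,   0.        , 267.96038241],
       [  0.        , 434.06576952, 208.50138434],
       [  0.        ,   0.        ,   1.        ]]), 'eye': array([ 0.06183665, -0.42220934,  0.5417236 ]), 'attitude': array([-2.21139055,  0.02184767, -0.84827024])}
wrist {'camera_matrix': array([[347.88233177,   0.        , 277.3647812 ],
       [  0.        , 347.88233177, 214.47636582],
       [  0.        ,   0.        ,   1.        ]]), 'eye': array([0.25553411, 0.6306535 , 0.38533618]), 'attitude': array([ 2.83161886e+00, -1.41043969e-03, -1.83188039e+00])}
```

View pics/top0.png

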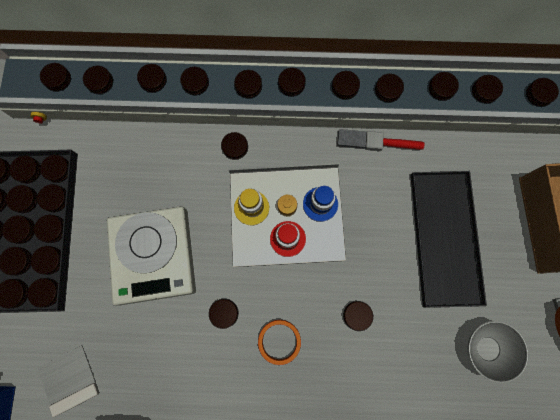

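View pics/side0.png

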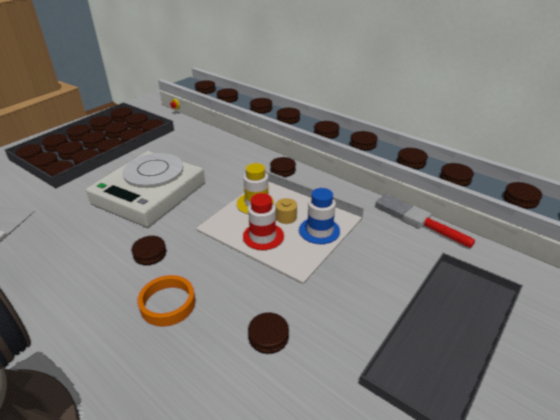

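View pics/wrist0.png

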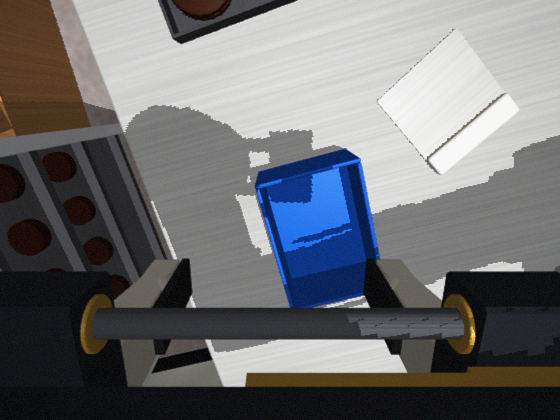

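The top view shows yellow spot/jar at about (250,205), red (288,238), blue (320,203), weight (287,205), scale ring (145,242) and tray (448,240). The side view agrees. The wrist camera looks at the blue bin, left of the scene.

```bash
cat > h.py <<'E'
import numpy as np,cv2
from scipy.spatial.transform import Rotation as Ro
def rot(a): return Ro.from_euler('xyz',a).as_matrix()
def ray(m,uv):
    K=m['camera_matrix'];d=np.linalg.solve(K,np.array([uv[0],uv[1],1.]));return np.array(m['eye']),rot(m['attitude'])@d
def onz(m,uv,z):
    e,d=ray(m,uv);return e+d*(z-e[2])/d[2]
def proj(m,p):
    c=rot(m['attitude']).T@(np.array(p)-m['eye']);q=m['camera_matrix']@c;return q[:2]/q[2]
def hsvmask(bgr,lo,hi):
    return cv2.inRange(cv2.cvtColor(bgr,cv2.COLOR_BGR2HSV),lo,hi)
RANGES={'yellow':((22,120,90),(33,255,255)),'blue':((105,150,60),(125,255,255)),'red':((0,190,80),(6,255,255))}
E
python3 - <<'E'
from h import *
from station import arm
m=arm.camera_model('top');im=cv2.imread('pics/top0.png')
ms=arm.camera_model('side');ims=cv2.imread('pics/side0.png')
for c,(lo,hi) in RANGES.items():
    for nm,mm,i in(('top',m,im),('side',ms,ims)):
        k=hsvmask(i,lo,hi)
        roi=np.zeros_like(k)
        if nm=='top': roi[165:270,228:348]=255
        else: roi[150:270,195:365]=255
        k&=roi
        cs,_=cv2.findContours(k,cv2.RETR_EXTERNAL,cv2.CHAIN_APPROX_NONE)
        for q in sorted(cs,key=cv2.contourArea)[::-1][:3]:
            if cv2.contourArea(q)<30: continue
            x=q[:,0]; e=cv2.fitEllipse(cv2.convexHull(q))
            print(c,nm,cv2.contourArea(q),np.round(e[0],1),np.round(e[1],1),'z.011',onz(mm,e[0],.011).round(4),'z.096',onz(mm,e[0],.096).round(4))
cv2.imwrite('pics/topz.png',cv2.resize(im[155:275,222:352],None,fx=5,fy=5,interpolation=cv2.INTER_NEAREST)[:600])
cv2.imwrite('pics/topz2.png',cv2.resize(im[195:310,100:200],None,fx=5,fy=5,interpolation=cv2.INTER_NEAREST))
# white board
g=cv2.cvtColor(im,cv2.COLOR_BGR2GRAY)
# tray
k=(g<75).astype(np.uint8)*255; r=np.zeros_like(k); r[165:312,402:494]=255;k&=r
q=max(cv2.findContours(k,cv2.RETR_EXTERNAL,cv2.CHAIN_APPROX_NONE)[0],key=cv2.contourArea)
e=cv2.minAreaRect(q);b=cv2.boxPoints(e);print('tray',e);P=np.array([onz(m,p,.02) for p in b]);print(P.round(4),P.mean(0))
E
```

```text
yellow top 354.5 [251.2 207.6] [33.5 35. ] z.011 [0.588  0.0932 0.011 ] z.096 [0.5694 0.085  0.096 ]
yellow top 249.0 [249.1 197.5] [18.  18.8] z.011 [0.6112 0.0991 0.011 ] z.096 [0.5905 0.0904 0.096 ]
yellow side 248.0 [255.1 170.9] [17.7 19.7] z.011 [0.6787 0.1769 0.011 ] z.096 [0.5799 0.0809 0.096 ]
yellow side 164.0 [248.  201.2] [22.  24.4] z.011 [0.5808 0.1065 0.011 ] z.096 [0.4977 0.0218 0.096 ]
blue top 318.0 [320.  203.7] [33.4 34.4] z.011 [ 0.6019 -0.0621  0.011 ] z.096 [ 0.582  -0.0556  0.096 ]
blue top 241.0 [323.9 194.7] [17.8 18.5] z.011 [ 0.6233 -0.0706  0.011 ] z.096 [ 0.6014 -0.0633  0.096 ]
blue side 734.5 [319.5 229.2] [28.  39.6] z.011 [ 0.6016 -0.0625  0.011 ] z.096 [ 0.5152 -0.1201  0.096 ]
blue side 288.0 [321.5 197.1] [18.9 21.7] z.011 [ 0.6908 -0.003   0.011 ] z.096 [ 0.59   -0.0702  0.096 ]
red top 269.5 [287.4 238.4] [34.  34.3] z.011 [0.5204 0.0091 0.011 ] z.096 [0.5082 0.0089 0.096 ]
red top 243.5 [287.1 233.2] [18.2 18.4] z.011 [0.5321 0.0101 0.011 ] z.096 [0.5188 0.0098 0.096 ]
red side 724.0 [262.9 235.3] [27.7 39. ] z.011 [0.5187 0.0088 0.011 ] z.096 [ 0.4455 -0.0602  0.096 ]
red side 286.5 [261.1 202.4] [19.5 21.3] z.011 [0.5951 0.0824 0.011 ] z.096 [0.5097 0.0016 0.096 ]
tray ((446.91754150390625, 238.81442260742188), (139.54165649414062, 65.24358367919922), 84.47245788574219)
[[ 0.6791 -0.2597  0.02  ]
 [ 0.6988 -0.4079  0.02  ]
 [ 0.3902 -0.4173  0.02  ]
 [ 0.3726 -0.2792  0.02  ]] [ 0.53517545 -0.34099912  0.02      ]
```

View pics/topz.png

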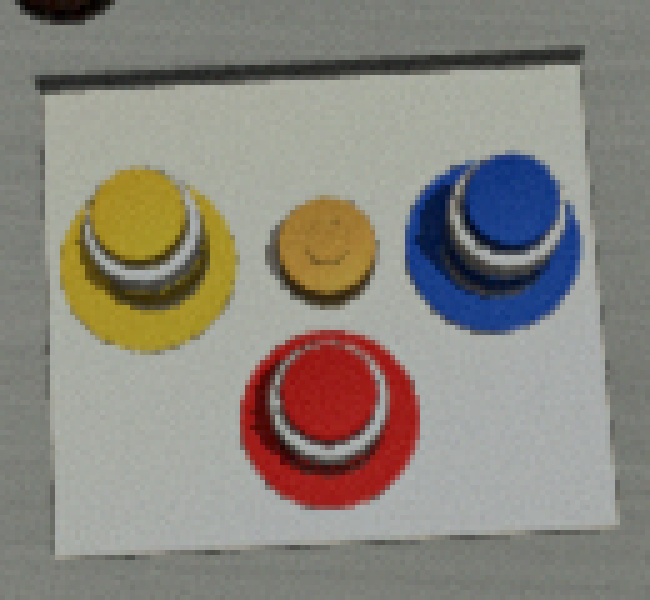

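View pics/topz2.png

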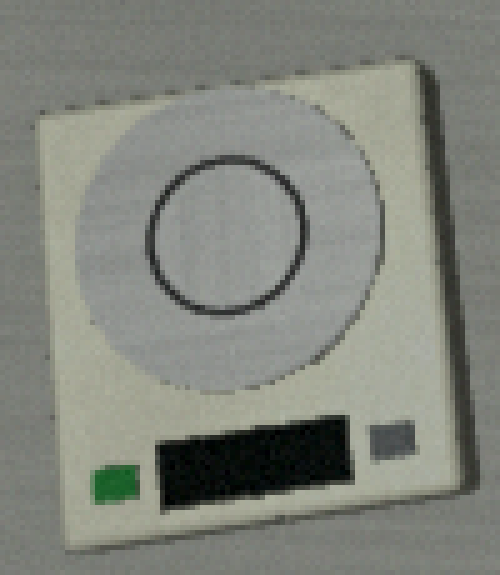

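Spots check out: yellow to blue is 156 mm, and red predicted from those two agrees within 1 mm. Now the tray, ring, weight, and jaw geometry.

```bash
cat >> h.py <<'E'
def tool(s): return rot(s['ee_rot'])
def jaw(s):
    z=tool(s)[:,2];return np.degrees(np.arctan2(z[1],z[0]))
def go(s,p,jd=None):
    R=tool(s);d=R.T@(np.array(p)-s['eef_pos'])
    tw=0
    if jd is not None:
        tw=-((jd-jaw(s)+90)%180-90)
    return d.round(4),round(tw,2)
E
python3 - <<'E'
from h import *
from station import arm
s=arm.get_state();print('tool\n',tool(s).round(3),jaw(s))
m=arm.camera_model('top');im=cv2.imread('pics/top0.png')
g=cv2.cvtColor(im,cv2.COLOR_BGR2GRAY)
# tray
k=(g<75).astype(np.uint8)*255; r=np.zeros_like(k); r[165:312,402:494]=255;k&=r
q=max(cv2.findContours(k,cv2.RETR_EXTERNAL,cv2.CHAIN_APPROX_NONE)[0],key=cv2.contourArea)
h=cv2.convexHull(q);a=cv2.approxPolyDP(h,6,True)[:,0];print(a.tolist());P=np.array([onz(m,p,.015) for p in a]);print(P.round(4),P.mean(0))
# floor edge
# ring
k=(g<100).astype(np.uint8)*255; r=np.zeros_like(k); cv2.circle(r,(145,242),22,255,-1);k&=r
ys,xs=np.nonzero(k);e=cv2.fitEllipse(np.c_[xs,ys].astype(np.float32));print('ring',e)
print(onz(m,e[0],.055))
k=(hsvmask(im,(10,100,100),(24,255,255)));r=np.zeros_like(k);r[190:222,274:302]=255;k&=r
q=max(cv2.findContours(k,cv2.RETR_EXTERNAL,cv2.CHAIN_APPROX_NONE)[0],key=cv2.contourArea)
e=cv2.fitEllipse(q);print('w',e,onz(m,e[0],.042-.003))
E
```

```text
tool
 [[-0.     0.966 -0.258]
 [-0.001 -0.258 -0.966]
 [-1.     0.     0.001]] -104.94671100371251
[[469, 171], [486, 304], [424, 307], [409, 174]]
[[ 0.6888 -0.4011  0.015 ]
 [ 0.3925 -0.4196  0.015 ]
 [ 0.3818 -0.2872  0.015 ]
 [ 0.6773 -0.264   0.015 ]] [ 0.53510425 -0.3429592   0.015     ]
ring ((144.94869995117188, 241.8074951171875), (29.659698486328125, 31.892122268676758), 47.75389862060547)
[0.49695427 0.30986736 0.055     ]
w ((286.94110107421875, 203.7303924560547), (18.058496475219727, 18.561397552490234), 88.67495727539062) [0.59297286 0.01249432 0.039     ]
```

Run:
```python
from h import *
from station import arm
s=arm.get_state();print(go(s,(.5195,.0095,.20),95))
```

```text
(array([0.0376, 0.4995, 0.5314]), np.float64(-19.95))
```

Request:
{"api": "jog_arm", "payload": {"motion": [{"dx": 0.0,"dy": 0.03,"dz": 0.03,"twist": -5},{"dx": 0.037,"dy": 0.4995,"dz": 0.5315,"twist": -20},{"dx": 0.037,"dy": 0.4995,"dz": 0.5315,"twist": -20},{"dx": 0.037,"dy": 0.4995,"dz": 0.5315,"twist": -20},{"dx": 0.037,"dy": 0.4995,"dz": 0.5315,"twist": -20},{"dx": 0.037,"dy": 0.4995,"dz": 0.5315,"twist": -20},{"dx": 0.037,"dy": 0.4995,"dz": 0.5315,"twist": -20},{"dx": 0.037,"dy": 0.4995,"dz": 0.5315,"twist": -20},{"dx": 0.037,"dy": 0.4995,"dz": 0.5315,"twist": -20},{"dx": 0.037,"dy": 0.4995,"dz": 0.5315,"twist": -20},{"dx": 0.037,"dy": 0.4995,"dz": 0.5315,"twist": -20},{"dx": 0.037,"dy": 0.4995,"dz": 0.5315,"twist": -20},{"dx": 0.037,"dy": 0.4995,"dz": 0.5315,"twist": -20},{"dx": 0.037,"dy": 0.4995,"dz": 0.5315,"twist": -20},{"dx": 0.037,"dy": 0.4995,"dz": 0.5315,"twist": -20},{"dx": 0.037,"dy": 0.4995,"dz": 0.5315,"twist": -20},{"dx": 0.037,"dy": 0.4995,"dz": 0.5315,"twist": -20},{"dx": 0.037,"dy": 0.4995,"dz": 0.5315,"twist": -20},{"dx": 0.037,"dy": 0.4995,"dz": 0.5315,"twist": -20},{"dx": 0.037,"dy": 0.4995,"dz": 0.5315,"twist": -20}]}}

```text
t: 1.82
eef_pos: [0.5196, 0.0084, 0.1999]
ee_rot: [-1.348, 1.569, -2.834]
force: [-0.2, 0.1, -0.6]
width: 0.0879
```

Run:
```python
from h import *
from station import arm
s=arm.get_state();print(s['q'].round(2),s['eef_pos'],jaw(s));m=arm.camera_model('wrist')
im=arm.grab_frame('wrist')[:,:,::-1].copy();cv2.imwrite('pics/w1.png',im)
for c,(lo,hi) in RANGES.items():
    k=hsvmask(im,lo,hi)
    for q in sorted(cv2.findContours(k,cv2.RETR_EXTERNAL,cv2.CHAIN_APPROX_NONE)[0],key=cv2.contourArea)[::-1][:3]:
        if cv2.contourArea(q)<100: continue
        e=cv2.fitEllipse(cv2.convexHull(q));print(c,cv2.contourArea(q),np.round(e[0],1),np.round(e[1],1),onz(m,e[0],.011).round(4),onz(m,e[0],.096).round(4))
```

```text
[ 0.39  0.13 -0.38 -0.   -1.06  1.26] [0.51960947 0.00842841 0.19990957] -85.12205678274259
yellow 2482.0 [167.5 111. ] [54.5 60. ] [0.5877 0.1168 0.011 ] [0.5918 0.0913 0.096 ]
yellow 1977.5 [191.8 110.5] [84.  91.6] [0.5901 0.0942 0.011 ] [0.5936 0.0745 0.096 ]
yellow 1599.5 [279.6 114.5] [46.9 47.9] [0.5934 0.0126 0.011 ] [0.596  0.0134 0.096 ]
blue 2515.0 [388.4 113.4] [56.4 59.4] [ 0.603  -0.0883  0.011 ] [ 0.6032 -0.0621  0.096 ]
blue 2298.5 [360.  109.9] [83.6 90.6] [ 0.6039 -0.0615  0.011 ] [ 0.6039 -0.042   0.096 ]
red 1829.0 [275.3 217.3] [48.6 49.8] [0.4924 0.0083 0.011 ] [0.5205 0.0101 0.096 ]
red 1790.5 [276.2 189. ] [77.1 78.9] [0.5221 0.0098 0.011 ] [0.5427 0.0113 0.096 ]
```

View pics/w1.png

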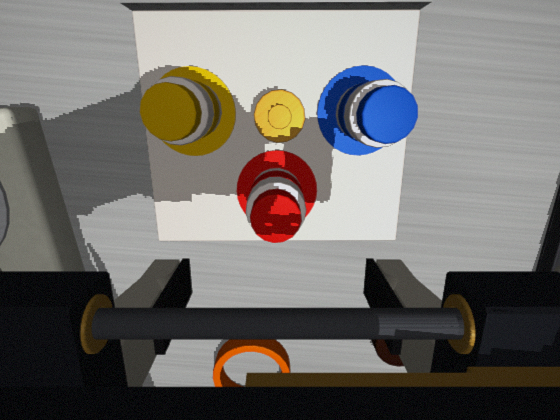

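Wrist view: red jar at (275,200), weight (280,114), yellow and blue as expected. They agree with the top camera within 2 mm. I'll go down on red.

Request:
{"api": "jog_arm", "payload": {"motion": [{"dx": 0.03,"dy": 0.0005,"dz": -0.0014},{"dx": 0.06,"dy": 0.0005,"dz": -0.0014},{"dx": 0.09,"dy": 0.0005,"dz": -0.0014},{"dx": 0.115,"dy": 0.0005,"dz": -0.0014},{"dx": 0.135,"dy": 0.0005,"dz": -0.0014},{"dx": 0.147,"dy": 0.0005,"dz": -0.0014},{"dx": 0.147,"dy": 0.0005,"dz": -0.0014},{"dx": 0.147,"dy": 0.0005,"dz": -0.0014},{"dx": 0.147,"dy": 0.0005,"dz": -0.0014}]}}

```text
invalid input
```

Request:
{"api": "jog_arm", "payload": {"motion": [{"dx": 0},{"dx": 0},{"dx": 0},{"dx": 0},{"dx": 0},{"dx": 0},{"dx": 0},{"dx": 0},{"dx": 0},{"dx": 0}], "gripper": 0.04, "newtons": 20}}

```text
invalid input
```

Request:
{"api": "jog_arm", "payload": {"motion": [{"dx": 0.03,"dy": 0.0005,"dz": -0.0014,"twist": 0},{"dx": 0.06,"dy": 0.0005,"dz": -0.0014,"twist": 0},{"dx": 0.09,"dy": 0.0005,"dz": -0.0014,"twist": 0},{"dx": 0.115,"dy": 0.0005,"dz": -0.0014,"twist": 0},{"dx": 0.135,"dy": 0.0005,"dz": -0.0014,"twist": 0},{"dx": 0.147,"dy": 0.0005,"dz": -0.0014,"twist": 0},{"dx": 0.147,"dy": 0.0005,"dz": -0.0014,"twist": 0},{"dx": 0.147,"dy": 0.0005,"dz": -0.0014,"twist": 0},{"dx": 0.147,"dy": 0.0005,"dz": -0.0014,"twist": 0}]}}

```text
t: 2.62
eef_pos: [0.5206, 0.0122, 0.0546]
ee_rot: [1.731, 1.569, 0.25]
force: [0.5, -1.1, 0.5]
width: 0.0877
```

Request:
{"api": "jog_arm", "payload": {"motion": [{"dx": 0.001,"dy": 0,"dz": 0.0015,"twist": 0},{"dx": 0.001,"dy": 0,"dz": 0.0015,"twist": 0},{"dx": 0.001,"dy": 0,"dz": 0.0015,"twist": 0}]}}

```text
t: 2.87
eef_pos: [0.5205, 0.0099, 0.0534]
ee_rot: [1.873, 1.569, 0.39]
force: [0.5, 0.0, 0.2]
width: 0.0874
```

Request:
{"api": "jog_arm", "payload": {"motion": [{"dx": 0,"dy": 0,"dz": 0,"twist": 0},{"dx": 0,"dy": 0,"dz": 0,"twist": 0},{"dx": 0,"dy": 0,"dz": 0,"twist": 0},{"dx": 0,"dy": 0,"dz": 0,"twist": 0},{"dx": 0,"dy": 0,"dz": 0,"twist": 0},{"dx": 0,"dy": 0,"dz": 0,"twist": 0},{"dx": 0,"dy": 0,"dz": 0,"twist": 0},{"dx": 0,"dy": 0,"dz": 0,"twist": 0}], "gripper": 0.04, "newtons": 20}}

```text
t: 3.53
eef_pos: [0.5201, 0.0098, 0.0525]
ee_rot: [-1.164, 1.571, -2.647]
force: [-0.5, -0.4, -0.7]
width: 0.0497
```

Run:
```python
from h import *
from station import arm
s=arm.get_state();print(go(s,(.448,-.349,.047),94), jaw(s))
```

```text
(array([ 0.0055, -0.1035,  0.351 ]), np.float64(1.06)) -84.94297096122895
```

Request:
{"api": "jog_arm", "payload": {"motion": [{"dx": -0.015,"dy": 0,"dz": 0,"twist": 0},{"dx": -0.045,"dy": 0,"dz": 0,"twist": 0},{"dx": -0.08,"dy": 0,"dz": 0,"twist": 0},{"dx": -0.115,"dy": 0,"dz": 0,"twist": 0},{"dx": -0.12,"dy": -0.005,"dz": 0.02,"twist": 0},{"dx": -0.12,"dy": -0.014,"dz": 0.05,"twist": 0},{"dx": -0.12,"dy": -0.025,"dz": 0.085,"twist": 0},{"dx": -0.12,"dy": -0.036,"dz": 0.12,"twist": 0},{"dx": -0.12,"dy": -0.047,"dz": 0.155,"twist": 0},{"dx": -0.12,"dy": -0.057,"dz": 0.19,"twist": 0},{"dx": -0.12,"dy": -0.068,"dz": 0.225,"twist": 0},{"dx": -0.12,"dy": -0.078,"dz": 0.26,"twist": 0},{"dx": -0.12,"dy": -0.088,"dz": 0.295,"twist": 1},{"dx": -0.12,"dy": -0.097,"dz": 0.325,"twist": 1},{"dx": -0.12,"dy": -0.102,"dz": 0.345,"twist": 1},{"dx": -0.12,"dy": -0.1035,"dz": 0.351,"twist": 1},{"dx": -0.12,"dy": -0.1035,"dz": 0.351,"twist": 1},{"dx": -0.12,"dy": -0.1035,"dz": 0.351,"twist": 1},{"dx": -0.12,"dy": -0.1035,"dz": 0.351,"twist": 1},{"dx": -0.12,"dy": -0.1035,"dz": 0.351,"twist": 1}]}}

```text
t: 5.2
eef_pos: [0.4483, -0.348, 0.1726]
ee_rot: [2.198, 1.571, 0.7]
force: [1.0, 0.4, -0.6]
width: 0.0493
```

Run:
```python
from h import *
from station import arm
s=arm.get_state();print(s['eef_pos'],s['width'],s['q'].round(2),go(s,(.448,-.349,.047),94), jaw(s))
im=arm.grab_frame('top')[:,:,::-1].copy();cv2.imwrite('pics/t2.png',im)
```

```text
[ 0.44826461 -0.34799199  0.17264768] 0.049305314932400326 [-0.32  0.23 -0.32 -0.   -1.02  1.96] (array([ 0.1256, -0.0004,  0.001 ]), np.float64(0.13)) -85.87051359376254
```

View pics/t2.png

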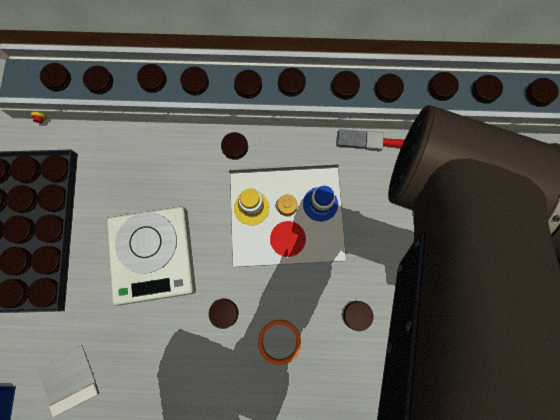

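Red left its spot (now bare at (288,239)) and is over the tray. I'll lower it.

Request:
{"api": "jog_arm", "payload": {"motion": [{"dx": 0.03,"dy": 0,"dz": 0.001,"twist": 0},{"dx": 0.06,"dy": 0,"dz": 0.001,"twist": 0},{"dx": 0.085,"dy": 0,"dz": 0.001,"twist": 0},{"dx": 0.105,"dy": 0,"dz": 0.001,"twist": 0},{"dx": 0.118,"dy": 0,"dz": 0.001,"twist": 0},{"dx": 0.124,"dy": 0,"dz": 0.001,"twist": 0},{"dx": 0.127,"dy": 0,"dz": 0.001,"twist": 0},{"dx": 0.127,"dy": 0,"dz": 0.001,"twist": 0},{"dx": 0.127,"dy": 0,"dz": 0.001,"twist": 0}]}}

```text
t: 6.0
eef_pos: [0.4488, -0.35, 0.0465]
ee_rot: [1.023, 1.569, -0.476]
force: [0.1, 0.0, -1.6]
width: 0.0495
```

Request:
{"api": "jog_arm", "payload": {"motion": [{"dx": 0.001,"dy": 0,"dz": 0,"twist": 0},{"dx": 0.0015,"dy": 0,"dz": 0,"twist": 0},{"dx": 0.0015,"dy": 0,"dz": 0,"twist": 0}]}}

```text
t: 6.25
eef_pos: [0.4483, -0.3501, 0.0447]
ee_rot: [1.174, 1.57, -0.326]
force: [0.2, 0.8, -0.5]
width: 0.0499
```

Request:
{"api": "jog_arm", "payload": {"motion": [{"dx": 0,"dy": 0,"dz": 0,"twist": 0},{"dx": 0,"dy": 0,"dz": 0,"twist": 0},{"dx": 0,"dy": 0,"dz": 0,"twist": 0},{"dx": 0,"dy": 0,"dz": 0,"twist": 0},{"dx": 0,"dy": 0,"dz": 0,"twist": 0},{"dx": 0,"dy": 0,"dz": 0,"twist": 0},{"dx": -0.02,"dy": 0,"dz": 0,"twist": 0},{"dx": -0.05,"dy": 0,"dz": 0,"twist": 0},{"dx": -0.09,"dy": 0,"dz": 0,"twist": 0},{"dx": -0.13,"dy": 0,"dz": 0,"twist": 0},{"dx": -0.155,"dy": 0,"dz": 0,"twist": 0},{"dx": -0.155,"dy": 0,"dz": 0,"twist": 0}], "gripper": 0.0876}}

```text
t: 7.25
eef_pos: [0.4508, -0.3516, 0.2058]
ee_rot: [1.004, 1.561, -0.495]
force: [0.7, 0.2, 0.4]
width: 0.0874
```

Run:
```python
from h import *
from station import arm
s=arm.get_state();print(s['eef_pos'],s['width'],go(s,(.6015,-.0625,.20),95-50), jaw(s))
im=arm.grab_frame('side')[:,:,::-1].copy();cv2.imwrite('pics/s3.png',im)
```

```text
[ 0.45080382 -0.3515992   0.20579136] 0.08741781955696183 (array([ 0.0057,  0.171 , -0.2776]), np.float64(49.11)) -85.88786348718023
```

View pics/s3.png

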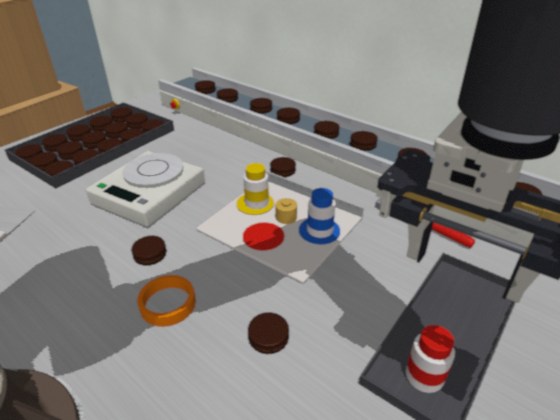

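Red stands upright in the tray at (430,358), and blue and yellow are undisturbed. Next is blue, with the jaws diagonal to miss the weight.

Request:
{"api": "jog_arm", "payload": {"motion": [{"dx": 0,"dy": 0.02,"dz": -0.03,"twist": 5},{"dx": 0,"dy": 0.04,"dz": -0.06,"twist": 11},{"dx": 0,"dy": 0.06,"dz": -0.095,"twist": 18},{"dx": 0.005,"dy": 0.08,"dz": -0.13,"twist": 25},{"dx": 0.005,"dy": 0.1,"dz": -0.165,"twist": 32},{"dx": 0.005,"dy": 0.12,"dz": -0.2,"twist": 39},{"dx": 0.005,"dy": 0.14,"dz": -0.23,"twist": 45},{"dx": 0.005,"dy": 0.16,"dz": -0.26,"twist": 49},{"dx": 0.005,"dy": 0.171,"dz": -0.2776,"twist": 49},{"dx": 0.005,"dy": 0.171,"dz": -0.2776,"twist": 49},{"dx": 0.005,"dy": 0.171,"dz": -0.2776,"twist": 49},{"dx": 0.005,"dy": 0.171,"dz": -0.2776,"twist": 49},{"dx": 0.005,"dy": 0.171,"dz": -0.2776,"twist": 49}]}}

```text
t: 8.38
eef_pos: [0.5983, -0.0618, 0.1935]
ee_rot: [-0.643, 1.57, -2.999]
force: [0.4, 0.3, 0.4]
width: 0.0874
```

Run:
```python
from h import *
from station import arm
s=arm.get_state();print(s['eef_pos'],s['qd'].round(3),s['q'].round(2),go(s,(.602,-.0625,.053),45), jaw(s))
```

```text
[ 0.59825845 -0.0617519   0.19354573] [-0.008 -0.007  0.003  0.002  0.    -0.003] [ 0.22  0.27 -0.22 -0.   -1.08  0.56] (array([ 0.1405,  0.0033, -0.0022]), np.float64(0.02)) -134.98240797160597
```

Request:
{"api": "jog_arm", "payload": {"motion": [{"dx": 0.005,"dy": 0.0033,"dz": -0.0022,"twist": 0},{"dx": 0.035,"dy": 0.0033,"dz": -0.0022,"twist": 0},{"dx": 0.065,"dy": 0.0033,"dz": -0.0022,"twist": 0},{"dx": 0.095,"dy": 0.0033,"dz": -0.0022,"twist": 0},{"dx": 0.12,"dy": 0.0033,"dz": -0.0022,"twist": 0},{"dx": 0.135,"dy": 0.0033,"dz": -0.0022,"twist": 0},{"dx": 0.1405,"dy": 0.0033,"dz": -0.0022,"twist": 0},{"dx": 0.1405,"dy": 0.0033,"dz": -0.0022,"twist": 0},{"dx": 0.1405,"dy": 0.0033,"dz": -0.0022,"twist": 0}]}}

```text
t: 9.13
eef_pos: [0.6033, -0.0623, 0.0541]
ee_rot: [2.048, 1.57, -0.308]
force: [0.1, -0.3, 0.6]
width: 0.0873
```

Request:
{"api": "jog_arm", "payload": {"motion": [{"dx": 0,"dy": 0,"dz": 0,"twist": 0},{"dx": 0,"dy": 0,"dz": 0,"twist": 0},{"dx": 0,"dy": 0,"dz": 0,"twist": 0},{"dx": 0,"dy": 0,"dz": 0,"twist": 0},{"dx": 0,"dy": 0,"dz": 0,"twist": 0},{"dx": 0,"dy": 0,"dz": 0,"twist": 0},{"dx": 0,"dy": 0,"dz": 0,"twist": 0},{"dx": 0,"dy": 0,"dz": 0,"twist": 0}], "gripper": 0.04}}

```text
t: 9.8
eef_pos: [0.6025, -0.0619, 0.0538]
ee_rot: [-0.28, 1.57, -2.635]
force: [-3.3, -1.7, 4.7]
width: 0.0495
```

Run:
```python
from h import *
from station import arm
s=arm.get_state();print(s['eef_pos'],s['width'],go(s,(.622,-.337,.047),94), jaw(s))
```

```text
[ 0.60254084 -0.06194136  0.05375064] 0.04946990422571534 (array([0.0068, 0.2081, 0.181 ]), np.float64(-48.94)) -134.93717505119997
```

Request:
{"api": "jog_arm", "payload": {"motion": [{"dx": -0.015,"dy": 0,"dz": 0,"twist": 0},{"dx": -0.045,"dy": 0,"dz": 0,"twist": 0},{"dx": -0.08,"dy": 0,"dz": 0,"twist": 0},{"dx": -0.11,"dy": 0.005,"dz": 0.005,"twist": -2},{"dx": -0.12,"dy": 0.02,"dz": 0.017,"twist": -6},{"dx": -0.12,"dy": 0.042,"dz": 0.037,"twist": -12},{"dx": -0.12,"dy": 0.065,"dz": 0.056,"twist": -18},{"dx": -0.12,"dy": 0.088,"dz": 0.076,"twist": -24},{"dx": -0.12,"dy": 0.111,"dz": 0.096,"twist": -30},{"dx": -0.12,"dy": 0.134,"dz": 0.116,"twist": -36},{"dx": -0.12,"dy": 0.157,"dz": 0.136,"twist": -42},{"dx": -0.12,"dy": 0.18,"dz": 0.156,"twist": -47},{"dx": -0.12,"dy": 0.198,"dz": 0.172,"twist": -49},{"dx": -0.12,"dy": 0.206,"dz": 0.179,"twist": -49},{"dx": -0.12,"dy": 0.208,"dz": 0.181,"twist": -49},{"dx": -0.12,"dy": 0.208,"dz": 0.181,"twist": -49},{"dx": -0.12,"dy": 0.208,"dz": 0.181,"twist": -49},{"dx": -0.12,"dy": 0.208,"dz": 0.181,"twist": -49}]}}

```text
t: 11.3
eef_pos: [0.6224, -0.3355, 0.1735]
ee_rot: [-3.13, 1.57, 1.653]
force: [-0.3, 0.3, -2.5]
width: 0.0498
```

Run:
```python
from h import *
from station import arm
s=arm.get_state();print(s['eef_pos'],s['width'],s['force'],s['q'].round(2),go(s,(.622,-.337,.046),94), jaw(s))
im=arm.grab_frame('side')[:,:,::-1].copy();cv2.imwrite('pics/s4.png',im)
```

```text
[ 0.62235896 -0.33554283  0.17354672] 0.04983996478373404 [-0.29955884  0.26317944 -2.47513375] [-0.22  0.45  0.01 -0.   -1.13  1.86] (array([ 0.1275, -0.0005,  0.0015]), np.float64(0.1)) -85.90191540625183
```

View pics/s4.png

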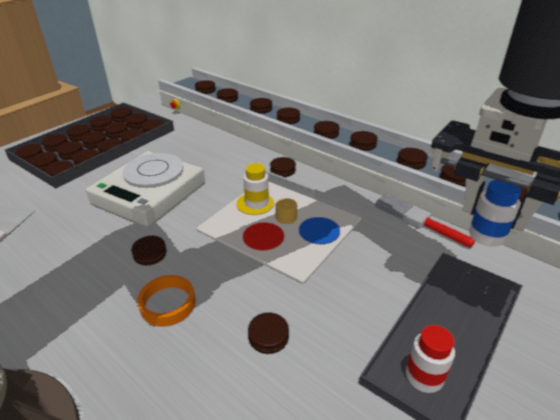

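Blue is held upright above the far end of the tray, and the weight is undisturbed at (286,210).

Request:
{"api": "jog_arm", "payload": {"motion": [{"dx": 0.03,"dy": 0,"dz": 0.001,"twist": 0},{"dx": 0.06,"dy": 0,"dz": 0.001,"twist": 0},{"dx": 0.085,"dy": 0,"dz": 0.001,"twist": 0},{"dx": 0.105,"dy": 0,"dz": 0.001,"twist": 0},{"dx": 0.118,"dy": 0,"dz": 0.001,"twist": 0},{"dx": 0.124,"dy": 0,"dz": 0.001,"twist": 0},{"dx": 0.127,"dy": 0,"dz": 0.001,"twist": 0},{"dx": 0.128,"dy": 0,"dz": 0.001,"twist": 0},{"dx": 0.128,"dy": 0,"dz": 0.001,"twist": 0},{"dx": 0.128,"dy": 0,"dz": 0.001,"twist": 0}]}}

```text
t: 12.18
eef_pos: [0.6231, -0.338, 0.047]
ee_rot: [1.172, 1.569, -0.327]
force: [-0.3, 0.2, -2.1]
width: 0.0498
```

Request:
{"api": "jog_arm", "payload": {"motion": [{"dx": 0.001,"dy": 0,"dz": 0,"twist": 0},{"dx": 0.0018,"dy": 0,"dz": 0,"twist": 0},{"dx": 0.0018,"dy": 0,"dz": 0,"twist": 0}]}}

```text
t: 12.43
eef_pos: [0.6232, -0.3381, 0.0458]
ee_rot: [1.109, 1.568, -0.39]
force: [-1.1, 2.1, 5.2]
width: 0.0495
```

Request:
{"api": "jog_arm", "payload": {"motion": [{"dx": 0,"dy": 0,"dz": 0,"twist": 0},{"dx": 0,"dy": 0,"dz": 0,"twist": 0},{"dx": 0,"dy": 0,"dz": 0,"twist": 0},{"dx": 0,"dy": 0,"dz": 0,"twist": 0},{"dx": 0,"dy": 0,"dz": 0,"twist": 0},{"dx": 0,"dy": 0,"dz": 0,"twist": 0},{"dx": -0.02,"dy": 0,"dz": 0,"twist": 0},{"dx": -0.05,"dy": 0,"dz": 0,"twist": 0},{"dx": -0.09,"dy": 0,"dz": 0,"twist": 0},{"dx": -0.13,"dy": 0,"dz": 0,"twist": 0},{"dx": -0.155,"dy": 0,"dz": 0,"twist": 0},{"dx": -0.155,"dy": 0,"dz": 0,"twist": 0},{"dx": -0.155,"dy": 0,"dz": 0,"twist": 0}], "gripper": 0.0876}}

```text
t: 13.52
eef_pos: [0.6232, -0.3381, 0.2013]
ee_rot: [1.253, 1.566, -0.247]
force: [-0.4, -0.3, -0.4]
width: 0.0872
```

Run:
```python
from h import *
from station import arm
s=arm.get_state();print(s['eef_pos'],s['width'],s['q'].round(2),go(s,(.5905,.0907,.20),95-50), jaw(s))
im=arm.grab_frame('side')[:,:,::-1].copy();cv2.imwrite('pics/s5.png',im)
```

```text
[ 0.62322677 -0.33807288  0.20134548] 0.08722615464872256 [-0.22  0.43  0.04  0.   -1.18  1.86] (array([ 0.0007, -0.0023, -0.43  ]), np.float64(49.06)) -85.94344202803471
```

View pics/s5.png

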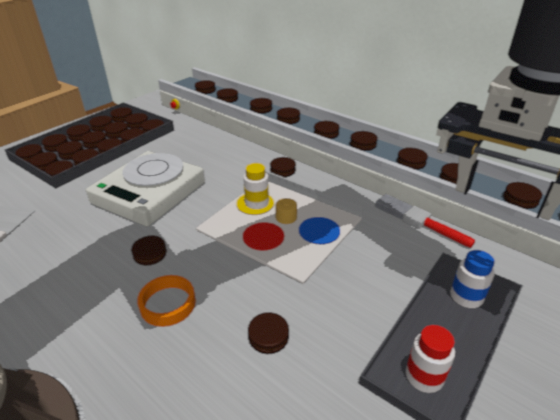

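Both jars are upright in the tray, blue at (473,280) and red at (430,358). Now yellow.

Request:
{"api": "jog_arm", "payload": {"motion": [{"dx": 0,"dy": 0,"dz": -0.02,"twist": 0},{"dx": 0,"dy": 0,"dz": -0.055,"twist": 5},{"dx": 0,"dy": 0,"dz": -0.095,"twist": 10},{"dx": 0,"dy": 0,"dz": -0.135,"twist": 15},{"dx": 0,"dy": 0,"dz": -0.175,"twist": 20},{"dx": 0,"dy": 0,"dz": -0.215,"twist": 25},{"dx": 0,"dy": 0,"dz": -0.255,"twist": 30},{"dx": 0,"dy": 0,"dz": -0.295,"twist": 35},{"dx": 0,"dy": 0,"dz": -0.335,"twist": 40},{"dx": 0,"dy": 0,"dz": -0.37,"twist": 45},{"dx": 0,"dy": -0.002,"dz": -0.4,"twist": 49},{"dx": 0,"dy": -0.0023,"dz": -0.42,"twist": 49},{"dx": 0,"dy": -0.0023,"dz": -0.43,"twist": 49},{"dx": 0,"dy": -0.0023,"dz": -0.43,"twist": 49},{"dx": 0,"dy": -0.0023,"dz": -0.43,"twist": 49},{"dx": 0,"dy": -0.0023,"dz": -0.43,"twist": 49},{"dx": 0,"dy": -0.0023,"dz": -0.43,"twist": 49}]}}

```text
t: 14.98
eef_pos: [0.5895, 0.0898, 0.1984]
ee_rot: [-0.305, 1.57, -2.661]
force: [-0.4, -0.2, 0.0]
width: 0.0876
```

Run:
```python
from h import *
from station import arm
s=arm.get_state();print(s['eef_pos'],s['q'].round(2),go(s,(.5907,.0907,.053),45), jaw(s))
```

```text
[0.58951239 0.0897893  0.19838512] [ 0.48  0.26 -0.22  0.   -1.09  0.31] (array([ 0.1454,  0.0002, -0.0016]), np.float64(-0.01)) -135.00821319392543
```

Request:
{"api": "jog_arm", "payload": {"motion": [{"dx": 0.005,"dy": 0,"dz": -0.0016,"twist": 0},{"dx": 0.035,"dy": 0,"dz": -0.0016,"twist": 0},{"dx": 0.065,"dy": 0,"dz": -0.0016,"twist": 0},{"dx": 0.095,"dy": 0,"dz": -0.0016,"twist": 0},{"dx": 0.12,"dy": 0,"dz": -0.0016,"twist": 0},{"dx": 0.138,"dy": 0,"dz": -0.0016,"twist": 0},{"dx": 0.1455,"dy": 0,"dz": -0.0016,"twist": 0},{"dx": 0.1455,"dy": 0,"dz": -0.0016,"twist": 0},{"dx": 0.1455,"dy": 0,"dz": -0.0016,"twist": 0}]}}

```text
t: 15.73
eef_pos: [0.5911, 0.0918, 0.0536]
ee_rot: [1.083, 1.57, -1.272]
force: [-0.2, -0.8, 0.7]
width: 0.0874
```

Request:
{"api": "jog_arm", "payload": {"motion": [{"dx": 0,"dy": 0,"dz": 0,"twist": 0},{"dx": 0,"dy": 0,"dz": 0,"twist": 0},{"dx": 0,"dy": 0,"dz": 0,"twist": 0},{"dx": 0,"dy": 0,"dz": 0,"twist": 0},{"dx": 0,"dy": 0,"dz": 0,"twist": 0},{"dx": 0,"dy": 0,"dz": 0,"twist": 0},{"dx": 0,"dy": 0,"dz": 0,"twist": 0},{"dx": 0,"dy": 0,"dz": 0,"twist": 0}], "gripper": 0.04}}

```text
t: 16.4
eef_pos: [0.5906, 0.0919, 0.0535]
ee_rot: [0.044, 1.57, -2.311]
force: [-1.2, -0.5, 4.5]
width: 0.0498
```

Run:
```python
from h import *
from station import arm
s=arm.get_state();print(s['eef_pos'],s['width'],go(s,(.535,-.343,.047),94), jaw(s))
```

```text
[0.59057871 0.09194591 0.05349189] 0.04979888727628741 (array([0.0066, 0.2679, 0.3471]), np.float64(-48.94)) -134.9400281546322
```

Request:
{"api": "jog_arm", "payload": {"motion": [{"dx": -0.015,"dy": 0,"dz": 0,"twist": 0},{"dx": -0.045,"dy": 0,"dz": 0,"twist": 0},{"dx": -0.08,"dy": 0,"dz": 0,"twist": 0},{"dx": -0.11,"dy": 0.005,"dz": 0.006,"twist": -2},{"dx": -0.125,"dy": 0.02,"dz": 0.026,"twist": -6},{"dx": -0.125,"dy": 0.042,"dz": 0.054,"twist": -11},{"dx": -0.125,"dy": 0.065,"dz": 0.084,"twist": -16},{"dx": -0.125,"dy": 0.088,"dz": 0.114,"twist": -21},{"dx": -0.125,"dy": 0.111,"dz": 0.144,"twist": -26},{"dx": -0.125,"dy": 0.134,"dz": 0.174,"twist": -31},{"dx": -0.125,"dy": 0.157,"dz": 0.203,"twist": -36},{"dx": -0.125,"dy": 0.18,"dz": 0.233,"twist": -41},{"dx": -0.125,"dy": 0.203,"dz": 0.263,"twist": -46},{"dx": -0.125,"dy": 0.226,"dz": 0.293,"twist": -49},{"dx": -0.125,"dy": 0.247,"dz": 0.32,"twist": -49},{"dx": -0.125,"dy": 0.261,"dz": 0.338,"twist": -49},{"dx": -0.125,"dy": 0.268,"dz": 0.347,"twist": -49},{"dx": -0.125,"dy": 0.268,"dz": 0.347,"twist": -49},{"dx": -0.125,"dy": 0.268,"dz": 0.347,"twist": -49},{"dx": -0.125,"dy": 0.268,"dz": 0.347,"twist": -49}]}}

```text
t: 18.07
eef_pos: [0.5353, -0.342, 0.1779]
ee_rot: [-2.506, 1.57, 2.277]
force: [-0.5, 0.5, -1.9]
width: 0.0496
```

Run:
```python
from h import *
from station import arm
s=arm.get_state();print(s['eef_pos'],s['width'],s['force'],s['q'].round(2),go(s,(.535,-.343,.0455),94), jaw(s))
im=arm.grab_frame('side')[:,:,::-1].copy();cv2.imwrite('pics/s6.png',im)
```

```text
[ 0.53531853 -0.34195075  0.17794635] 0.04961308137185756 [-0.46881375  0.45765402 -1.85734384] [-0.26  0.34 -0.16 -0.   -1.07  1.9 ] (array([ 0.1324, -0.0003,  0.0011]), np.float64(0.08)) -85.92367701902697
```

View pics/s6.png

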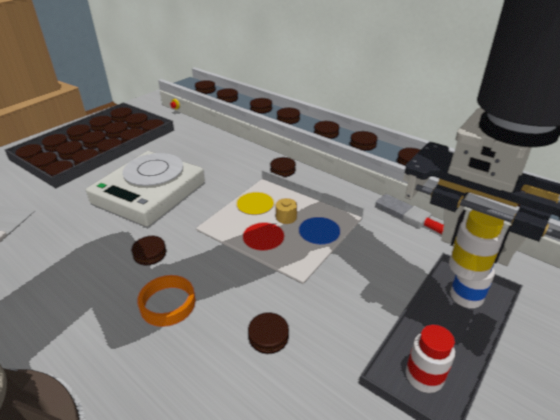

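Yellow is held over the middle slot, between the other two jars.

Request:
{"api": "jog_arm", "payload": {"motion": [{"dx": 0.03,"dy": 0,"dz": 0.001,"twist": 0},{"dx": 0.06,"dy": 0,"dz": 0.001,"twist": 0},{"dx": 0.09,"dy": 0,"dz": 0.001,"twist": 0},{"dx": 0.11,"dy": 0,"dz": 0.001,"twist": 0},{"dx": 0.122,"dy": 0,"dz": 0.001,"twist": 0},{"dx": 0.129,"dy": 0,"dz": 0.001,"twist": 0},{"dx": 0.131,"dy": 0,"dz": 0.001,"twist": 0},{"dx": 0.132,"dy": 0,"dz": 0.001,"twist": 0},{"dx": 0.133,"dy": 0,"dz": 0.001,"twist": 0},{"dx": 0.133,"dy": 0,"dz": 0.001,"twist": 0}]}}

```text
t: 18.95
eef_pos: [0.5361, -0.344, 0.0465]
ee_rot: [1.171, 1.569, -0.329]
force: [-0.2, 0.7, -2.0]
width: 0.0497
```

Request:
{"api": "jog_arm", "payload": {"motion": [{"dx": 0.001,"dy": 0,"dz": 0,"twist": 0},{"dx": 0.0016,"dy": 0,"dz": 0,"twist": 0},{"dx": 0.0016,"dy": 0,"dz": 0,"twist": 0}]}}

```text
t: 19.2
eef_pos: [0.5362, -0.3441, 0.0455]
ee_rot: [1.103, 1.568, -0.397]
force: [-1.4, 2.3, 6.6]
width: 0.0497
```

Request:
{"api": "jog_arm", "payload": {"motion": [{"dx": 0,"dy": 0,"dz": 0,"twist": 0},{"dx": 0,"dy": 0,"dz": 0,"twist": 0},{"dx": 0,"dy": 0,"dz": 0,"twist": 0},{"dx": 0,"dy": 0,"dz": 0,"twist": 0},{"dx": 0,"dy": 0,"dz": 0,"twist": 0},{"dx": 0,"dy": 0,"dz": 0,"twist": 0},{"dx": -0.02,"dy": 0,"dz": 0,"twist": 0},{"dx": -0.05,"dy": 0,"dz": 0,"twist": 0},{"dx": -0.09,"dy": 0,"dz": 0,"twist": 0},{"dx": -0.13,"dy": 0,"dz": 0,"twist": 0},{"dx": -0.155,"dy": 0,"dz": 0,"twist": 0},{"dx": -0.155,"dy": 0,"dz": 0,"twist": 0},{"dx": -0.155,"dy": 0,"dz": 0,"twist": 0}], "gripper": 0.0876}}

```text
t: 20.28
eef_pos: [0.5362, -0.3441, 0.2008]
ee_rot: [1.23, 1.567, -0.27]
force: [-1.1, 0.8, 0.4]
width: 0.0879
```

Run:
```python
from h import *
from station import arm
s=arm.get_state();print(s['eef_pos'],s['width'],s['q'].round(2),go(s,(.535,.014,.20),95), jaw(s))
im=arm.grab_frame('side')[:,:,::-1].copy();cv2.imwrite('pics/s7.png',im)
```

```text
[ 0.53619902 -0.34409086  0.20082048] 0.08794526796830134 [-0.26  0.32 -0.13  0.   -1.12  1.91] (array([ 0.0004,  0.0241, -0.3573]), np.float64(-0.95)) -85.94637591726475
```

View pics/s7.png

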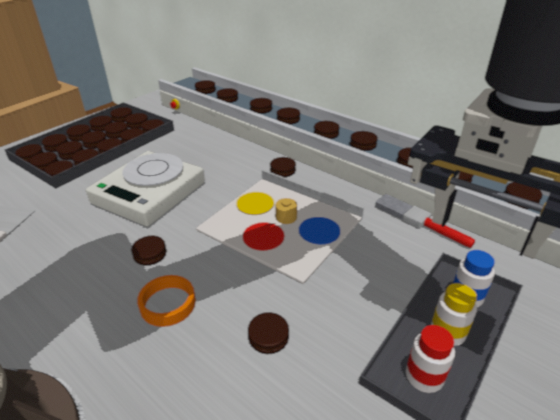

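All three jars stand upright in the tray. The spots are now bare, so I can measure them and the weight precisely.

```bash
cat > spots.py <<'E'
from h import *
def spots(im,m,roi,minA=300):
    for c,(lo,hi) in RANGES.items():
        k=hsvmask(im,lo,hi);r=np.zeros_like(k);r[roi[0]:roi[1],roi[2]:roi[3]]=255;k&=r
        for q in sorted(cv2.findContours(k,cv2.RETR_EXTERNAL,cv2.CHAIN_APPROX_NONE)[0],key=cv2.contourArea)[::-1][:2]:
            if cv2.contourArea(q)<minA: continue
            e=cv2.fitEllipse(cv2.convexHull(q));print(c,cv2.contourArea(q),np.round(e[0],1),np.round(e[1],1),onz(m,e[0],.011).round(4))
E
python3 - <<'E'
from spots import *
from station import arm
im=arm.grab_frame('top')[:,:,::-1].copy();cv2.imwrite('pics/t8.png',im);spots(im,arm.camera_model('top'),(165,270,228,348))
im=cv2.imread('pics/s7.png');spots(im,arm.camera_model('side'),(150,270,195,365))
k=hsvmask(im,(10,100,60),(21,255,255));r=np.zeros_like(k);r[190:228,270:302]=255;k&=r
q=max(cv2.findContours(k,cv2.RETR_EXTERNAL,cv2.CHAIN_APPROX_NONE)[0],key=cv2.contourArea)
print(cv2.boundingRect(q));mo=cv2.moments(q);u=(mo['m10']/mo['m00'],mo['m01']/mo['m00']);print('w side',u,onz(arm.camera_model('side'),u,.027))
E
```

```text
yellow 889.5 [251.1 207.4] [33.8 34.8] [0.5882 0.0934 0.011 ]
blue 863.5 [320.1 203.7] [33.2 34.3] [ 0.602  -0.0623  0.011 ]
red 876.5 [287.5 238.4] [34.  34.3] [0.5205 0.0089 0.011 ]
yellow 608.5 [254.7 202.9] [22.1 36.8] [0.5854 0.0917 0.011 ]
blue 768.5 [319.2 230.2] [25.6 40.1] [ 0.5988 -0.0639  0.011 ]
red 756.5 [263.2 236. ] [25.9 39.2] [0.5174 0.0069 0.011 ]
(276, 199, 21, 25)
w side (285.9121355397951, 210.75019700551616) [0.58950619 0.01084461 0.027     ]
```

Request:
{"api": "jog_arm", "payload": {"motion": [{"dx": 0,"dy": 0,"dz": -0.02,"twist": 0},{"dx": 0,"dy": 0,"dz": -0.055,"twist": 0},{"dx": 0,"dy": 0.005,"dz": -0.095,"twist": 0},{"dx": 0,"dy": 0.01,"dz": -0.135,"twist": 0},{"dx": 0,"dy": 0.01,"dz": -0.175,"twist": 0},{"dx": 0,"dy": 0.01,"dz": -0.215,"twist": 0},{"dx": 0,"dy": 0.02,"dz": -0.255,"twist": 0},{"dx": 0,"dy": 0.024,"dz": -0.29,"twist": -1},{"dx": 0,"dy": 0.024,"dz": -0.325,"twist": -1},{"dx": 0,"dy": 0.024,"dz": -0.35,"twist": -1},{"dx": 0,"dy": 0.024,"dz": -0.357,"twist": -1},{"dx": 0,"dy": 0.024,"dz": -0.357,"twist": -1},{"dx": 0,"dy": 0.024,"dz": -0.357,"twist": -1},{"dx": 0,"dy": 0.024,"dz": -0.357,"twist": -1},{"dx": 0,"dy": 0.024,"dz": -0.357,"twist": -1}]}}

```text
t: 21.63
eef_pos: [0.5339, 0.0129, 0.1982]
ee_rot: [-1.255, 1.57, -2.739]
force: [-0.5, -0.0, -1.0]
width: 0.0875
```

Run:
```python
from spots import *
from station import arm
s=arm.get_state();m=arm.camera_model('wrist');im=arm.grab_frame('wrist')[:,:,::-1].copy();cv2.imwrite('pics/w9.png',im)
print(s['eef_pos'],jaw(s));spots(im,m,(0,260,100,460))
```

```text
[0.53385258 0.01289814 0.19819099] -85.02076190879697
yellow 5748.5 [196.2 126.7] [83.2 89.8] [0.59   0.0942 0.011 ]
yellow 815.0 [282.9 124.4] [29.  44.3] [0.5992 0.0134 0.011 ]
blue 5671.0 [363.  126.4] [82.6 89.1] [ 0.6039 -0.0616  0.011 ]
red 4550.5 [279.6 203.7] [75.8 78. ] [0.522  0.0096 0.011 ]
```

View pics/w9.png

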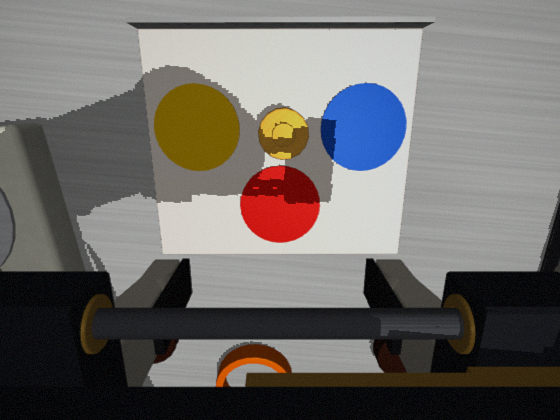

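The spots agree to within 2 mm across the cameras (averages: yellow .588,.093; blue .602,−.063; red .520,.0085). The weight's top is at about (283,132) in the wrist view.

Run:
```python
from h import *
from station import arm
s=arm.get_state();m=arm.camera_model('wrist');im=cv2.imread('pics/w9.png')
k=hsvmask(im,(10,100,60),(33,255,255));r=np.zeros_like(k);r[100:163,255:312]=255;k&=r
q=max(cv2.findContours(k,cv2.RETR_EXTERNAL,cv2.CHAIN_APPROX_NONE)[0],key=cv2.contourArea)
e=cv2.fitEllipse(cv2.convexHull(q));print(e,onz(m,e[0],.035))
p=onz(m,(283.5,132.5),.042);print(p)
for P in((.5930,.0130,.026),):print(go(s,P,95))
```

```text
((283.00030517578125, 133.1775360107422), (50.10885238647461, 51.76103210449219), 172.206298828125) [0.59320834 0.01307966 0.035     ]
[0.59436709 0.01286614 0.042     ]
(array([0.1723, 0.059 , 0.005 ]), np.float64(-0.03))
```

Request:
{"api": "jog_arm", "payload": {"motion": [{"dx": 0,"dy": 0.03,"dz": 0.0025,"twist": 0},{"dx": 0.03,"dy": 0.055,"dz": 0.005,"twist": 0},{"dx": 0.06,"dy": 0.059,"dz": 0.005,"twist": 0},{"dx": 0.09,"dy": 0.059,"dz": 0.005,"twist": 0},{"dx": 0.12,"dy": 0.059,"dz": 0.005,"twist": 0},{"dx": 0.14,"dy": 0.059,"dz": 0.005,"twist": 0},{"dx": 0.155,"dy": 0.059,"dz": 0.005,"twist": 0},{"dx": 0.16,"dy": 0.059,"dz": 0.005,"twist": 0},{"dx": 0.16,"dy": 0.059,"dz": 0.005,"twist": 0},{"dx": 0.16,"dy": 0.059,"dz": 0.005,"twist": 0}]}}

```text
t: 22.52
eef_pos: [0.5937, 0.0137, 0.0392]
ee_rot: [1.148, 1.57, -0.335]
force: [0.8, -0.4, -0.1]
width: 0.0876
```

Run:
```python
from h import *
from station import arm
s=arm.get_state();print(s['eef_pos'],go(s,(.5930,.0128,.026),95))
```

```text
[0.59371519 0.01372187 0.03915144] (array([ 0.0132, -0.0008,  0.0009]), np.float64(0.03))
```

Request:
{"api": "jog_arm", "payload": {"motion": [{"dx": 0.008,"dy": -0.0007,"dz": 0.0009,"twist": 0},{"dx": 0.013,"dy": -0.0007,"dz": 0.0009,"twist": 0},{"dx": 0.013,"dy": -0.0007,"dz": 0.0009,"twist": 0}]}}

```text
t: 22.77
eef_pos: [0.5922, 0.0131, 0.0252]
ee_rot: [-1.871, 1.57, 2.93]
force: [-0.4, 0.0, 0.2]
width: 0.0877
```

Request:
{"api": "jog_arm", "payload": {"motion": [{"dx": 0,"dy": 0,"dz": 0,"twist": 0},{"dx": 0,"dy": 0,"dz": 0,"twist": 0},{"dx": 0,"dy": 0,"dz": 0,"twist": 0},{"dx": 0,"dy": 0,"dz": 0,"twist": 0},{"dx": 0,"dy": 0,"dz": 0,"twist": 0},{"dx": 0,"dy": 0,"dz": 0,"twist": 0},{"dx": 0,"dy": 0,"dz": 0,"twist": 0},{"dx": 0,"dy": 0,"dz": 0,"twist": 0},{"dx": 0,"dy": 0,"dz": 0,"twist": 0}], "gripper": 0.034, "newtons": 40}}

```text
t: 23.52
eef_pos: [0.5926, 0.0132, 0.0257]
ee_rot: [-1.01, 1.571, -2.493]
force: [0.1, -0.6, 0.4]
width: 0.0433
```

Run:
```python
from h import *
from station import arm
s=arm.get_state();print(s['eef_pos'],go(s,(.497,.310,.078),95))
```

```text
[0.59260515 0.013204   0.02569105] (array([-0.0523, -0.0691, -0.3041]), np.float64(0.06))
```

Request:
{"api": "jog_arm", "payload": {"motion": [{"dx": -0.015,"dy": 0,"dz": 0,"twist": 0},{"dx": -0.04,"dy": 0,"dz": 0,"twist": 0},{"dx": -0.075,"dy": 0,"dz": 0,"twist": 0},{"dx": -0.11,"dy": -0.003,"dz": -0.01,"twist": 0},{"dx": -0.12,"dy": -0.008,"dz": -0.035,"twist": 0},{"dx": -0.12,"dy": -0.015,"dz": -0.065,"twist": 0},{"dx": -0.12,"dy": -0.022,"dz": -0.095,"twist": 0},{"dx": -0.12,"dy": -0.029,"dz": -0.125,"twist": 0},{"dx": -0.12,"dy": -0.036,"dz": -0.155,"twist": 0},{"dx": -0.12,"dy": -0.043,"dz": -0.185,"twist": 0},{"dx": -0.12,"dy": -0.05,"dz": -0.215,"twist": 0},{"dx": -0.12,"dy": -0.057,"dz": -0.245,"twist": 0},{"dx": -0.12,"dy": -0.063,"dz": -0.275,"twist": 0},{"dx": -0.12,"dy": -0.068,"dz": -0.295,"twist": 0},{"dx": -0.12,"dy": -0.069,"dz": -0.304,"twist": 0},{"dx": -0.12,"dy": -0.069,"dz": -0.304,"twist": 0},{"dx": -0.12,"dy": -0.069,"dz": -0.304,"twist": 0},{"dx": -0.12,"dy": -0.069,"dz": -0.304,"twist": 0},{"dx": -0.12,"dy": -0.069,"dz": -0.304,"twist": 0}]}}

```text
t: 25.1
eef_pos: [0.4972, 0.3089, 0.1454]
ee_rot: [-0.901, 1.57, -2.385]
force: [0.2, -0.0, -3.3]
width: 0.0432
```

Run:
```python
from h import *
from station import arm
s=arm.get_state();print(s['eef_pos'],s['width'],s['force'],s['q'].round(2))
# ring in initial side view
im=cv2.imread('pics/s7.png');ms=arm.camera_model('side')
k=(cv2.cvtColor(im,cv2.COLOR_BGR2GRAY)<105).astype(np.uint8)*255;r=np.zeros_like(k);r[156:180,133:172]=255;k&=r
ys,xs=np.nonzero(k);e=cv2.fitEllipse(np.c_[xs,ys].astype(np.float32));print(e,onz(ms,e[0],.055))
a=arm.grab_frame('side')[:,:,::-1].copy()
cv2.imwrite('pics/s10.png',a)
for P in((.497,.310),(.4955,.309)):print(go(s,(*P,.078),95))
```

```text
[0.49719054 0.3088635  0.14542149] 0.04316070770554908 [ 0.19632369 -0.04141252 -3.25386327] [ 0.89  0.29 -0.31 -0.   -0.97  0.77]Traceback (most recent call last):
  File "<stdin>", line 7, in <module>
cv2.error: OpenCV(4.12.0) /io/opencv/modules/imgproc/src/shapedescr.cpp:361: error: (-201:Incorrect size of input array) There should be at least 5 points to fit the ellipse in function 'fitEllipseNoDirect'
```

Run:
```python
from h import *
from station import arm
s=arm.get_state()
im=cv2.imread('pics/s7.png');ms=arm.camera_model('side')
g=cv2.cvtColor(im,cv2.COLOR_BGR2GRAY)
bh=cv2.morphologyEx(g,cv2.MORPH_BLACKHAT,np.ones((7,7)))
k=(bh>20).astype(np.uint8)*255;r=np.zeros_like(k);r[156:180,133:172]=255;k&=r
ys,xs=np.nonzero(k);print(len(ys));e=cv2.fitEllipse(np.c_[xs,ys].astype(np.float32));print(e,onz(ms,e[0],.055))
a=arm.grab_frame('side')[:,:,::-1].copy()
cv2.imwrite('pics/s10.png',a)
print(go(s,(.497,.310,.075),95))
```

```text
143
((153.51609802246094, 168.16275024414062), (17.956897735595703, 33.06644821166992), 93.84234619140625) [0.49580562 0.30532713 0.055     ]
(array([ 0.0704, -0.0001, -0.0012]), np.float64(-0.01))
```

View pics/s10.png

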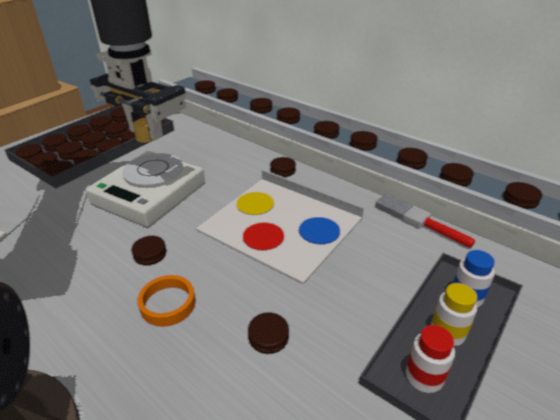

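The weight is held above the pan. The two ring estimates, (.497,.310) and (.496,.305), agree once the side camera's known offset is removed. I'll lower it.

Request:
{"api": "jog_arm", "payload": {"motion": [{"dx": 0.02,"dy": 0,"dz": 0,"twist": 0},{"dx": 0.04,"dy": 0,"dz": 0,"twist": 0},{"dx": 0.055,"dy": 0,"dz": 0,"twist": 0},{"dx": 0.064,"dy": 0,"dz": 0,"twist": 0},{"dx": 0.069,"dy": 0,"dz": 0,"twist": 0},{"dx": 0.0715,"dy": 0,"dz": 0,"twist": 0},{"dx": 0.0715,"dy": 0,"dz": 0,"twist": 0},{"dx": 0.0715,"dy": 0,"dz": 0,"twist": 0}]}}

```text
t: 25.82
eef_pos: [0.4976, 0.3102, 0.0749]
ee_rot: [2.177, 1.57, 0.694]
force: [-0.1, 0.6, -3.7]
width: 0.0432
```

Request:
{"api": "jog_arm", "payload": {"motion": [{"dx": 0.0005,"dy": 0,"dz": 0,"twist": 0},{"dx": 0.001,"dy": 0,"dz": 0,"twist": 0},{"dx": 0.001,"dy": 0,"dz": 0,"twist": 0}]}}

```text
t: 26.07
eef_pos: [0.4972, 0.3102, 0.0736]
ee_rot: [2.343, 1.57, 0.86]
force: [0.7, -0.6, -3.7]
width: 0.0432
```

Still not in contact (the force is the weight's own), so a bit lower, with −1 mm in y.

Request:
{"api": "jog_arm", "payload": {"motion": [{"dx": 0.0005,"dy": 0,"dz": 0.001,"twist": 0},{"dx": 0.001,"dy": 0,"dz": 0.001,"twist": 0},{"dx": 0.0012,"dy": 0,"dz": 0.001,"twist": 0},{"dx": 0.0012,"dy": 0,"dz": 0.001,"twist": 0}]}}

```text
t: 26.4
eef_pos: [0.4973, 0.309, 0.0727]
ee_rot: [1.86, 1.57, 0.378]
force: [-3.3, -0.8, 5.3]
width: 0.0434
```

Contact (z force +5 N). I'll release and lift.

Request:
{"api": "jog_arm", "payload": {"motion": [{"dx": 0,"dy": 0,"dz": 0,"twist": 0},{"dx": 0,"dy": 0,"dz": 0,"twist": 0},{"dx": 0,"dy": 0,"dz": 0,"twist": 0},{"dx": 0,"dy": 0,"dz": 0,"twist": 0},{"dx": 0,"dy": 0,"dz": 0,"twist": 0},{"dx": 0,"dy": 0,"dz": 0,"twist": 0},{"dx": -0.01,"dy": 0,"dz": 0,"twist": 0},{"dx": -0.04,"dy": 0,"dz": 0,"twist": 0},{"dx": -0.08,"dy": 0,"dz": 0,"twist": 0},{"dx": -0.12,"dy": 0,"dz": 0,"twist": 0},{"dx": -0.13,"dy": 0,"dz": 0,"twist": 0},{"dx": -0.13,"dy": -0.02,"dz": 0.03,"twist": 0},{"dx": -0.13,"dy": -0.045,"dz": 0.065,"twist": 0},{"dx": -0.13,"dy": -0.05,"dz": 0.1,"twist": 0},{"dx": -0.13,"dy": -0.05,"dz": 0.14,"twist": 0},{"dx": -0.13,"dy": -0.05,"dz": 0.18,"twist": 0},{"dx": -0.13,"dy": -0.05,"dz": 0.22,"twist": 0},{"dx": -0.13,"dy": -0.05,"dz": 0.26,"twist": 0},{"dx": -0.13,"dy": -0.05,"dz": 0.3,"twist": 0},{"dx": -0.13,"dy": -0.05,"dz": 0.34,"twist": 0}], "gripper": 0.0876}}

```text
t: 28.07
eef_pos: [0.4772, -0.0359, 0.2031]
ee_rot: [1.731, 1.569, 0.249]
force: [1.3, 0.8, -1.3]
width: 0.0879
```

Run:
```python
from h import *
from station import arm
s=arm.get_state();print(s['eef_pos'],s['width'],s['q'].round(2),go(s,(.448,-.35,.20),94), jaw(s))
im=arm.grab_frame('top')[:,:,::-1].copy();cv2.imwrite('pics/t11.png',im)
z=cv2.resize(im[195:310,100:200],None,fx=5,fy=5,interpolation=cv2.INTER_NEAREST);cv2.imwrite('pics/t11z.png',z)
```

```text
[ 0.47724767 -0.03592109  0.20308215] 0.08788084897794617 [ 0.34  0.06 -0.46  0.   -1.05  1.32] (array([ 0.0029, -0.057 ,  0.3102]), np.float64(1.09)) -84.90711467327458
```

View pics/t11.png

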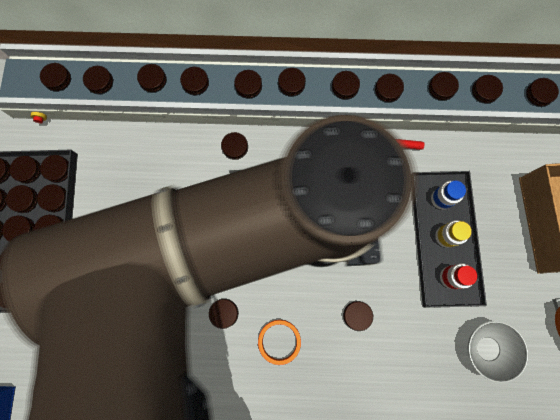

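View pics/t11z.png

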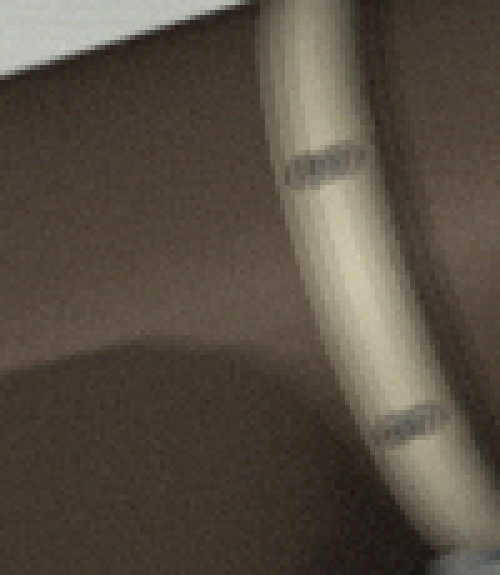

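The arm hides the scale, but the tray jars are clear: blue (453,194), yellow (457,233), red (462,275). I'll measure them, and check the scale from the next pose.

Run:
```python
from h import *
from station import arm
s=arm.get_state();m=arm.camera_model('top');im=cv2.imread('pics/t11.png')
for c,(lo,hi) in RANGES.items():
    k=hsvmask(im,lo,hi);r=np.zeros_like(k);r[170:300,410:490]=255;k&=r
    q=max(cv2.findContours(k,cv2.RETR_EXTERNAL,cv2.CHAIN_APPROX_NONE)[0],key=cv2.contourArea)
    e=cv2.fitEllipse(cv2.convexHull(q));print(c,e[0],np.round(e[1],1),onz(m,e[0],.088).round(4))
print(go(s,(.623,-.338,.2),94))
```

```text
yellow (460.8998718261719, 230.75732421875) [19.9 20.6] [ 0.5367 -0.3438  0.088 ]
blue (455.2858581542969, 189.8420867919922) [18.2 20.2] [ 0.6226 -0.3369  0.088 ]
red (466.3386535644531, 275.1318359375) [18.7 20.5] [ 0.4474 -0.3496  0.088 ]
(array([0.0031, 0.12  , 0.3084]), np.float64(0.93))
```

Request:
{"api": "jog_arm", "payload": {"motion": [{"dx": 0,"dy": 0.008,"dz": 0.02,"twist": 0},{"dx": 0,"dy": 0.02,"dz": 0.055,"twist": 0},{"dx": 0,"dy": 0.034,"dz": 0.09,"twist": 0},{"dx": 0,"dy": 0.048,"dz": 0.125,"twist": 0},{"dx": 0,"dy": 0.062,"dz": 0.16,"twist": 0},{"dx": 0,"dy": 0.076,"dz": 0.195,"twist": 0},{"dx": 0,"dy": 0.09,"dz": 0.23,"twist": 1},{"dx": 0,"dy": 0.104,"dz": 0.265,"twist": 1},{"dx": 0,"dy": 0.115,"dz": 0.295,"twist": 1},{"dx": 0,"dy": 0.12,"dz": 0.308,"twist": 1},{"dx": 0,"dy": 0.12,"dz": 0.308,"twist": 1},{"dx": 0,"dy": 0.12,"dz": 0.308,"twist": 1},{"dx": 0,"dy": 0.12,"dz": 0.308,"twist": 1}]}}

```text
t: 29.2
eef_pos: [0.6237, -0.3298, 0.2022]
ee_rot: [-2.763, 1.571, 2.02]
force: [0.1, 0.1, 0.7]
width: 0.088
```

Run:
```python
from h import *
from station import arm
s=arm.get_state();print(s['eef_pos'],go(s,(.6228,-.3378,.0457),94), jaw(s))
im=arm.grab_frame('top')[:,:,::-1].copy()
z=cv2.resize(im[195:310,100:200],None,fx=5,fy=5,interpolation=cv2.INTER_NEAREST);cv2.imwrite('pics/t12z.png',z)
m=arm.camera_model('top')
k=hsvmask(im,(10,80,60),(30,255,255));r=np.zeros_like(k);r[215:275,115:180]=255;k&=r
q=max(cv2.findContours(k,cv2.RETR_EXTERNAL,cv2.CHAIN_APPROX_NONE)[0],key=cv2.contourArea)
e=cv2.fitEllipse(cv2.convexHull(q));print(e,onz(m,e[0],.085))
g=cv2.cvtColor(im,cv2.COLOR_BGR2GRAY);bh=cv2.morphologyEx(g,cv2.MORPH_BLACKHAT,np.ones((7,7)))
```

```text
[ 0.62372395 -0.32984447  0.20216281] (array([ 0.1565, -0.0015,  0.0079]), np.float64(0.06)) -85.94471222008254
((141.81784057617188, 240.31021118164062), (21.699188232421875, 25.726985931396484), 104.72650909423828) [0.49612147 0.30595117 0.085     ]
```

View pics/t12z.png

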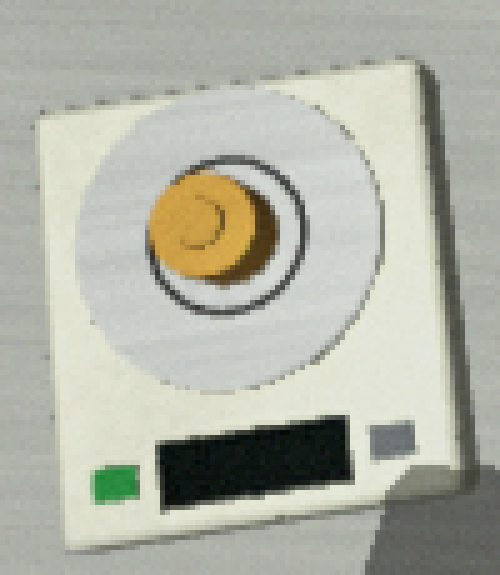

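The weight stands upright on the pan. Its base centre, about zoom (224,235), matches the ring centre (226,234). Now I pick up blue.

Request:
{"api": "jog_arm", "payload": {"motion": [{"dx": 0.005,"dy": -0.0015,"dz": 0.0075,"twist": 0},{"dx": 0.03,"dy": -0.0015,"dz": 0.0075,"twist": 0},{"dx": 0.06,"dy": -0.0015,"dz": 0.0075,"twist": 0},{"dx": 0.09,"dy": -0.0015,"dz": 0.0075,"twist": 0},{"dx": 0.12,"dy": -0.0015,"dz": 0.0075,"twist": 0},{"dx": 0.14,"dy": -0.0015,"dz": 0.0075,"twist": 0},{"dx": 0.152,"dy": -0.0015,"dz": 0.0075,"twist": 0},{"dx": 0.1565,"dy": -0.0015,"dz": 0.0075,"twist": 0},{"dx": 0.1565,"dy": -0.0015,"dz": 0.0075,"twist": 0},{"dx": 0.1565,"dy": -0.0015,"dz": 0.0075,"twist": 0}]}}

```text
t: 30.08
eef_pos: [0.6239, -0.3381, 0.0468]
ee_rot: [1.05, 1.569, -0.449]
force: [0.4, 0.3, 0.6]
width: 0.0875
```

Request:
{"api": "jog_arm", "payload": {"motion": [{"dx": 0,"dy": 0,"dz": 0,"twist": 0},{"dx": 0,"dy": 0,"dz": 0,"twist": 0},{"dx": 0,"dy": 0,"dz": 0,"twist": 0},{"dx": 0,"dy": 0,"dz": 0,"twist": 0},{"dx": 0,"dy": 0,"dz": 0,"twist": 0},{"dx": 0,"dy": 0,"dz": 0,"twist": 0},{"dx": 0,"dy": 0,"dz": 0,"twist": 0},{"dx": 0,"dy": 0,"dz": 0,"twist": 0}], "gripper": 0.04, "newtons": 20}}

```text
t: 30.75
eef_pos: [0.6231, -0.338, 0.0456]
ee_rot: [0.522, 1.571, -0.978]
force: [0.1, 0.2, 1.6]
width: 0.0496
```

Run:
```python
from h import *
from station import arm
s=arm.get_state();print(s['eef_pos'],s['width'],go(s,(.602,-.0622,.054),95), jaw(s))
```

```text
[ 0.62311203 -0.33801864  0.04562233] 0.049640368766398164 (array([-0.0084, -0.0015, -0.2766]), np.float64(-0.94)) -85.94109431506617
```

Request:
{"api": "jog_arm", "payload": {"motion": [{"dx": -0.015,"dy": 0,"dz": 0,"twist": 0},{"dx": -0.045,"dy": 0,"dz": 0,"twist": 0},{"dx": -0.08,"dy": 0,"dz": 0,"twist": 0},{"dx": -0.115,"dy": 0,"dz": 0,"twist": 0},{"dx": -0.12,"dy": 0,"dz": -0.02,"twist": 0},{"dx": -0.12,"dy": 0,"dz": -0.05,"twist": 0},{"dx": -0.12,"dy": 0,"dz": -0.085,"twist": 0},{"dx": -0.12,"dy": 0,"dz": -0.12,"twist": 0},{"dx": -0.12,"dy": 0,"dz": -0.155,"twist": 0},{"dx": -0.12,"dy": 0,"dz": -0.19,"twist": 0},{"dx": -0.12,"dy": 0,"dz": -0.22,"twist": -1},{"dx": -0.12,"dy": -0.001,"dz": -0.25,"twist": -1},{"dx": -0.12,"dy": -0.0015,"dz": -0.27,"twist": -1},{"dx": -0.12,"dy": -0.0015,"dz": -0.2766,"twist": -1},{"dx": -0.12,"dy": -0.0015,"dz": -0.2766,"twist": -1},{"dx": -0.12,"dy": -0.0015,"dz": -0.2766,"twist": -1},{"dx": -0.12,"dy": -0.0015,"dz": -0.2766,"twist": -1},{"dx": -0.12,"dy": -0.0015,"dz": -0.2766,"twist": -1},{"dx": -0.12,"dy": -0.0015,"dz": -0.2766,"twist": -1}]}}

```text
t: 32.33
eef_pos: [0.6019, -0.0631, 0.1652]
ee_rot: [-1.485, 1.57, -2.969]
force: [-0.3, -0.8, -1.9]
width: 0.0499
```

Run:
```python
from h import *
from station import arm
s=arm.get_state();print(s['eef_pos'],s['width'],s['force'],go(s,(.602,-.0622,.055),95), jaw(s))
```

```text
[ 0.60192503 -0.0630691   0.16524428] 0.049866948587259166 [-0.32067099 -0.78396312 -1.86088402] (array([ 0.1102,  0.0002, -0.0009]), np.float64(-0.02)) -85.01935444588099
```

Request:
{"api": "jog_arm", "payload": {"motion": [{"dx": 0.03,"dy": 0,"dz": 0,"twist": 0},{"dx": 0.06,"dy": 0,"dz": 0,"twist": 0},{"dx": 0.08,"dy": 0,"dz": 0,"twist": 0},{"dx": 0.095,"dy": 0,"dz": 0,"twist": 0},{"dx": 0.104,"dy": 0,"dz": 0,"twist": 0},{"dx": 0.107,"dy": 0,"dz": 0,"twist": 0},{"dx": 0.108,"dy": 0,"dz": 0,"twist": 0},{"dx": 0.108,"dy": 0,"dz": 0,"twist": 0},{"dx": 0.108,"dy": 0,"dz": 0,"twist": 0}]}}

```text
t: 33.08
eef_pos: [0.6028, -0.0621, 0.0586]
ee_rot: [1.598, 1.569, 0.116]
force: [-0.7, -0.0, -2.3]
width: 0.0496
```

Run:
```python
from h import *
from station import arm
s=arm.get_state();print(s['eef_pos'],s['width'],s['force'],go(s,(.602,-.0622,.0535),95))
```

```text
[ 0.60279908 -0.06212881  0.05859808] 0.0495634759809487 [-0.72626152 -0.00925756 -2.28059672] (array([ 0.0051, -0.0008,  0.    ]), np.float64(0.06))
```

Request:
{"api": "jog_arm", "payload": {"motion": [{"dx": 0.002,"dy": -0.0007,"dz": 0,"twist": 0},{"dx": 0.004,"dy": -0.0007,"dz": 0,"twist": 0},{"dx": 0.005,"dy": -0.0007,"dz": 0,"twist": 0},{"dx": 0.0055,"dy": -0.0007,"dz": 0,"twist": 0},{"dx": 0.0055,"dy": -0.0007,"dz": 0,"twist": 0}]}}

```text
t: 33.5
eef_pos: [0.6017, -0.0621, 0.0535]
ee_rot: [1.439, 1.569, -0.043]
force: [-4.3, 1.5, 9.6]
width: 0.0497
```

Request:
{"api": "jog_arm", "payload": {"motion": [{"dx": 0,"dy": 0,"dz": 0,"twist": 0},{"dx": 0,"dy": 0,"dz": 0,"twist": 0},{"dx": 0,"dy": 0,"dz": 0,"twist": 0},{"dx": 0,"dy": 0,"dz": 0,"twist": 0},{"dx": 0,"dy": 0,"dz": 0,"twist": 0},{"dx": 0,"dy": 0,"dz": 0,"twist": 0},{"dx": -0.02,"dy": 0,"dz": 0,"twist": 0},{"dx": -0.05,"dy": 0,"dz": 0,"twist": 0},{"dx": -0.09,"dy": 0,"dz": 0,"twist": 0},{"dx": -0.13,"dy": 0,"dz": 0,"twist": 0},{"dx": -0.147,"dy": 0,"dz": 0,"twist": 0},{"dx": -0.147,"dy": -0.01,"dz": 0.03,"twist": 0},{"dx": -0.147,"dy": -0.02,"dz": 0.07,"twist": 0},{"dx": -0.147,"dy": -0.03,"dz": 0.11,"twist": 0},{"dx": -0.147,"dy": -0.04,"dz": 0.15,"twist": 0},{"dx": -0.147,"dy": -0.05,"dz": 0.19,"twist": 0},{"dx": -0.147,"dy": -0.05,"dz": 0.22,"twist": 0},{"dx": -0.147,"dy": -0.05,"dz": 0.24,"twist": 0},{"dx": -0.147,"dy": -0.05,"dz": 0.24,"twist": 0},{"dx": -0.147,"dy": -0.05,"dz": 0.24,"twist": 0}], "gripper": 0.0876}}

```text
t: 35.17
eef_pos: [0.5722, -0.3068, 0.1983]
ee_rot: [-1.97, 1.57, 2.829]
force: [-0.6, 0.5, -0.6]
width: 0.0878
```

```bash
cat > chk.py <<'E'
from spots import *
# lid centre at z=.096 vs spot centre at z=.011 per camera
REF={'top':{'yellow':(.5882,.0934),'blue':(.602,-.0623),'red':(.5205,.0089)},'side':{'yellow':(.5854,.0917),'blue':(.5988,-.0639),'red':(.5174,.0069)}}
ROI={'top':(165,270,228,348),'side':(150,270,195,365)}
def lid(im,m,name,c,sz=.096):
    p=(*REF[name][c],sz);u=proj(m,p)
    lo,hi=RANGES[c];k=hsvmask(im,lo,hi)
    r=np.zeros_like(k);cv2.circle(r,tuple(int(round(v)) for v in u),14,255,-1)
    cs=cv2.findContours(k,cv2.RETR_EXTERNAL,cv2.CHAIN_APPROX_NONE)[0]
    for q in cs:
        if cv2.contourArea(q)<80: continue
        e=cv2.fitEllipse(cv2.convexHull(q))
        if np.hypot(*(np.array(e[0])-u))<14:
            print(name,c,'A',cv2.contourArea(q),'px',np.round(e[0],1),np.round(e[1],1),'exp',u.round(1),'d_mm',((onz(m,e[0],sz)[:2]-p[:2])*1000).round(1))
E
python3 - <<'E'
from chk import *
from station import arm
s=arm.get_state();print(s['eef_pos'],go(s,(.5363,-.344,.0453),94), jaw(s))
m=arm.camera_model('top');lid(cv2.imread('pics/top0.png'),m,'top','blue')
im=arm.grab_frame('top')[:,:,::-1].copy();cv2.imwrite('pics/t13.png',im);lid(im,m,'top','blue')
E
```

```text
[ 0.57217261 -0.30677385  0.19826449] (array([ 0.153 , -0.0388,  0.0341]), np.float64(0.92)) -85.0770553371668
top blue A 318.0 px [320.  203.7] [33.4 34.4] exp [323.4 194.4] d_mm [-20.    6.7]
top blue A 241.0 px [323.9 194.7] [17.8 18.5] exp [323.4 194.4] d_mm [-0.6 -1. ]
top blue A 326.0 px [320.1 203.8] [33.1 34.3] exp [323.4 194.4] d_mm [-20.2   6.6]
top blue A 245.5 px [323.1 194.9] [18.  18.8] exp [323.4 194.4] d_mm [-1.2  0.7]
```

View pics/t13.png

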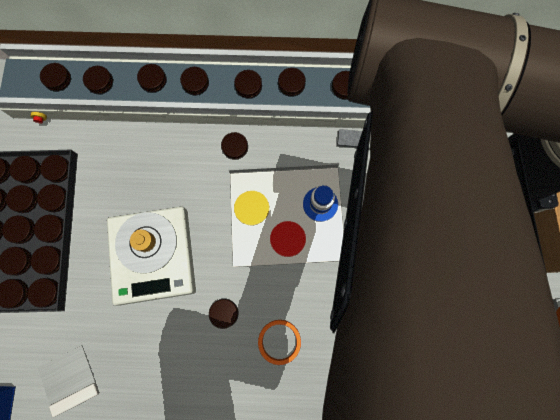

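Blue is back on its spot, with its lid within 1.4 mm of the expected point. The weight is still on the scale. Next, yellow.

Request:
{"api": "jog_arm", "payload": {"motion": [{"dx": 0,"dy": -0.02,"dz": 0.018,"twist": 0.5},{"dx": 0,"dy": -0.037,"dz": 0.034,"twist": 1},{"dx": 0.02,"dy": -0.0388,"dz": 0.0341,"twist": 1},{"dx": 0.05,"dy": -0.0388,"dz": 0.0341,"twist": 1},{"dx": 0.08,"dy": -0.0388,"dz": 0.0341,"twist": 1},{"dx": 0.11,"dy": -0.0388,"dz": 0.0341,"twist": 1},{"dx": 0.135,"dy": -0.0388,"dz": 0.0341,"twist": 1},{"dx": 0.148,"dy": -0.0388,"dz": 0.0341,"twist": 1},{"dx": 0.152,"dy": -0.0388,"dz": 0.0341,"twist": 1},{"dx": 0.152,"dy": -0.0388,"dz": 0.0341,"twist": 1},{"dx": 0.152,"dy": -0.0388,"dz": 0.0341,"twist": 1}]}}

```text
t: 36.13
eef_pos: [0.5379, -0.3426, 0.0479]
ee_rot: [0.965, 1.57, -0.533]
force: [-0.0, 0.3, 0.9]
width: 0.0878
```

Run:
```python
from h import *
from station import arm
s=arm.get_state();print(s['eef_pos'],go(s,(.5363,-.344,.0453),94))
```

```text
[ 0.53787963 -0.34260206  0.04790173] (array([ 0.0026, -0.0017,  0.0013]), np.float64(0.13))
```

Request:
{"api": "jog_arm", "payload": {"motion": [{"dx": 0.002,"dy": -0.0015,"dz": 0.0013,"twist": 0},{"dx": 0.002,"dy": -0.0015,"dz": 0.0013,"twist": 0},{"dx": 0.002,"dy": -0.0015,"dz": 0.0013,"twist": 0}]}}

```text
t: 36.38
eef_pos: [0.536, -0.3446, 0.046]
ee_rot: [1.233, 1.569, -0.267]
force: [0.1, -0.0, -0.2]
width: 0.0878
```

Request:
{"api": "jog_arm", "payload": {"motion": [{"dx": 0,"dy": 0,"dz": 0,"twist": 0},{"dx": 0,"dy": 0,"dz": 0,"twist": 0},{"dx": 0,"dy": 0,"dz": 0,"twist": 0},{"dx": 0,"dy": 0,"dz": 0,"twist": 0},{"dx": 0,"dy": 0,"dz": 0,"twist": 0},{"dx": 0,"dy": 0,"dz": 0,"twist": 0},{"dx": 0,"dy": 0,"dz": 0,"twist": 0},{"dx": 0,"dy": 0,"dz": 0,"twist": 0}], "gripper": 0.04}}

```text
t: 37.05
eef_pos: [0.5356, -0.3444, 0.0449]
ee_rot: [-1.876, 1.571, 2.907]
force: [0.1, 0.2, -0.0]
width: 0.0498
```

Run:
```python
from h import *
from station import arm
s=arm.get_state();print(s['eef_pos'],s['width'],go(s,(.588,.0930,.0535),95), jaw(s))
```

```text
[ 0.53559795 -0.34444116  0.04490596] 0.049786539832834056 (array([-0.0086,  0.0832, -0.4326]), np.float64(-0.94)) -85.94266674256998
```

Request:
{"api": "jog_arm", "payload": {"motion": [{"dx": -0.015,"dy": 0,"dz": 0,"twist": 0},{"dx": -0.045,"dy": 0,"dz": 0,"twist": 0},{"dx": -0.08,"dy": 0,"dz": 0,"twist": 0},{"dx": -0.115,"dy": 0,"dz": 0,"twist": 0},{"dx": -0.13,"dy": 0,"dz": -0.02,"twist": 0},{"dx": -0.13,"dy": 0,"dz": -0.05,"twist": 0},{"dx": -0.13,"dy": 0,"dz": -0.085,"twist": 0},{"dx": -0.13,"dy": 0,"dz": -0.12,"twist": 0},{"dx": -0.13,"dy": 0,"dz": -0.155,"twist": 0},{"dx": -0.13,"dy": 0.01,"dz": -0.19,"twist": 0},{"dx": -0.13,"dy": 0.02,"dz": -0.225,"twist": -1},{"dx": -0.13,"dy": 0.03,"dz": -0.26,"twist": -1},{"dx": -0.13,"dy": 0.04,"dz": -0.295,"twist": -1},{"dx": -0.13,"dy": 0.05,"dz": -0.33,"twist": -1},{"dx": -0.13,"dy": 0.06,"dz": -0.365,"twist": -1},{"dx": -0.13,"dy": 0.07,"dz": -0.395,"twist": -1},{"dx": -0.13,"dy": 0.078,"dz": -0.42,"twist": -1},{"dx": -0.13,"dy": 0.083,"dz": -0.4325,"twist": -1},{"dx": -0.13,"dy": 0.083,"dz": -0.4325,"twist": -1},{"dx": -0.13,"dy": 0.083,"dz": -0.4325,"twist": -1}]}}

```text
t: 38.72
eef_pos: [0.5874, 0.0931, 0.1744]
ee_rot: [-1.315, 1.57, -2.796]
force: [-1.0, -0.8, -1.8]
width: 0.0498
```

Run:
```python
from h import *
from station import arm
s=arm.get_state();print(s['eef_pos'],s['width'],s['force'],go(s,(.588,.093,.0585),95), jaw(s))
```

```text
[0.58743868 0.09312628 0.17437364] 0.049826887575826234 [-1.03381156 -0.76991938 -1.76953341] (array([1.159e-01, 7.000e-04, 1.000e-04]), np.float64(0.12)) -84.877645145227
```

Request:
{"api": "jog_arm", "payload": {"motion": [{"dx": 0.03,"dy": 0,"dz": 0,"twist": 0},{"dx": 0.06,"dy": 0,"dz": 0,"twist": 0},{"dx": 0.085,"dy": 0,"dz": 0,"twist": 0},{"dx": 0.1,"dy": 0,"dz": 0,"twist": 0},{"dx": 0.11,"dy": 0,"dz": 0,"twist": 0},{"dx": 0.114,"dy": 0,"dz": 0,"twist": 0},{"dx": 0.115,"dy": 0,"dz": 0,"twist": 0},{"dx": 0.115,"dy": 0,"dz": 0,"twist": 0},{"dx": 0.115,"dy": 0,"dz": 0,"twist": 0}]}}

```text
t: 39.47
eef_pos: [0.5886, 0.0929, 0.0612]
ee_rot: [1.854, 1.569, 0.371]
force: [-0.1, 0.3, -1.5]
width: 0.0497
```

Run:
```python
from h import *
from station import arm
s=arm.get_state();print(s['eef_pos'],s['width'],s['force'],go(s,(.588,.093,.0527),95))
```

```text
[0.58857734 0.09291881 0.0611795 ] 0.0496783657548122 [-0.109871    0.30069459 -1.52020512] (array([ 0.0085, -0.0006, -0.0001]), np.float64(0.05))
```

Request:
{"api": "jog_arm", "payload": {"motion": [{"dx": 0.003,"dy": -0.0006,"dz": 0,"twist": 0},{"dx": 0.0055,"dy": -0.0006,"dz": 0,"twist": 0},{"dx": 0.007,"dy": -0.0006,"dz": 0,"twist": 0},{"dx": 0.0078,"dy": -0.0006,"dz": 0,"twist": 0},{"dx": 0.0082,"dy": -0.0006,"dz": 0,"twist": 0},{"dx": 0.0082,"dy": -0.0006,"dz": 0,"twist": 0}]}}

```text
t: 39.97
eef_pos: [0.5873, 0.0929, 0.0529]
ee_rot: [1.441, 1.57, -0.041]
force: [-3.6, 0.7, 8.4]
width: 0.0498
```

Request:
{"api": "jog_arm", "payload": {"motion": [{"dx": 0,"dy": 0,"dz": 0,"twist": 0},{"dx": 0,"dy": 0,"dz": 0,"twist": 0},{"dx": 0,"dy": 0,"dz": 0,"twist": 0},{"dx": 0,"dy": 0,"dz": 0,"twist": 0},{"dx": 0,"dy": 0,"dz": 0,"twist": 0},{"dx": 0,"dy": 0,"dz": 0,"twist": 0},{"dx": -0.02,"dy": 0,"dz": 0,"twist": 0},{"dx": -0.05,"dy": 0,"dz": 0,"twist": 0},{"dx": -0.09,"dy": 0,"dz": 0,"twist": 0},{"dx": -0.13,"dy": 0,"dz": 0,"twist": 0},{"dx": -0.147,"dy": 0,"dz": 0,"twist": 0},{"dx": -0.147,"dy": -0.01,"dz": 0.025,"twist": 0},{"dx": -0.147,"dy": -0.025,"dz": 0.06,"twist": 0},{"dx": -0.147,"dy": -0.04,"dz": 0.095,"twist": 0},{"dx": -0.147,"dy": -0.055,"dz": 0.133,"twist": 0},{"dx": -0.147,"dy": -0.07,"dz": 0.17,"twist": 0},{"dx": -0.147,"dy": -0.085,"dz": 0.207,"twist": 0},{"dx": -0.147,"dy": -0.1,"dz": 0.244,"twist": 0},{"dx": -0.147,"dy": -0.115,"dz": 0.28,"twist": 0},{"dx": -0.147,"dy": -0.13,"dz": 0.316,"twist": 0}], "gripper": 0.0876}}

```text
t: 41.63
eef_pos: [0.4847, -0.2351, 0.199]
ee_rot: [1.428, 1.57, -0.054]
force: [0.4, 0.3, -0.3]
width: 0.0873
```

Request:
{"api": "jog_arm", "payload": {"motion": [{"dx": 0,"dy": -0.015,"dz": 0.036,"twist": 0},{"dx": 0,"dy": -0.03,"dz": 0.072,"twist": 0},{"dx": 0,"dy": -0.042,"dz": 0.1,"twist": 0.5},{"dx": 0,"dy": -0.047,"dz": 0.113,"twist": 1},{"dx": 0,"dy": -0.047,"dz": 0.113,"twist": 1},{"dx": 0,"dy": -0.047,"dz": 0.113,"twist": 1},{"dx": 0,"dy": -0.047,"dz": 0.113,"twist": 1}]}}

```text
t: 42.22
eef_pos: [0.4487, -0.3498, 0.1986]
ee_rot: [-2.495, 1.57, 2.288]
force: [0.0, 0.0, -0.2]
width: 0.0878
```

Run:
```python
from chk import *
from station import arm
s=arm.get_state();print(s['eef_pos'],go(s,(.4480,-.35,.0447),94), jaw(s))
m=arm.camera_model('top')
im=arm.grab_frame('top')[:,:,::-1].copy();cv2.imwrite('pics/t14.png',im);lid(im,m,'top','blue');lid(im,m,'top','yellow')
```

```text
[ 0.44867372 -0.3497905   0.19862373] (array([ 0.1539, -0.0007,  0.0002]), np.float64(0.05)) -85.94546190094756
top blue A 310.0 px [320.  203.8] [32.9 34.3] exp [323.4 194.4] d_mm [-20.2   6.6]
top blue A 233.0 px [323.3 194.7] [17.8 18. ] exp [323.4 194.4] d_mm [-0.6  0.2]
top yellow A 362.0 px [251.1 207.5] [33.7 35. ] exp [247.6 198.5] d_mm [-18.6  -8.3]
top yellow A 253.5 px [248.  198.7] [18.5 18.8] exp [247.6 198.5] d_mm [-0.3 -1. ]
```

View pics/t14.png

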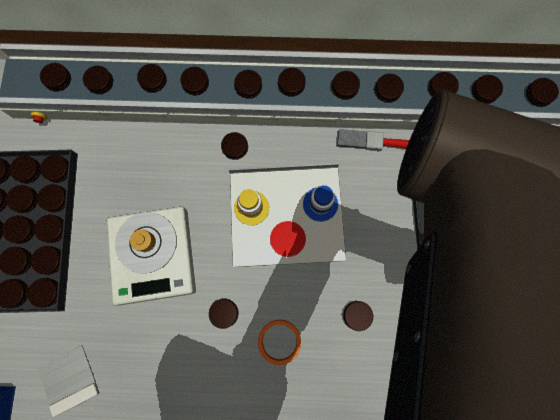

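Yellow and blue are both centred within about 1 mm. Red is the last.

Request:
{"api": "jog_arm", "payload": {"motion": [{"dx": 0.03,"dy": 0,"dz": 0,"twist": 0},{"dx": 0.06,"dy": 0,"dz": 0,"twist": 0},{"dx": 0.09,"dy": 0,"dz": 0,"twist": 0},{"dx": 0.12,"dy": 0,"dz": 0,"twist": 0},{"dx": 0.14,"dy": 0,"dz": 0,"twist": 0},{"dx": 0.15,"dy": 0,"dz": 0,"twist": 0},{"dx": 0.154,"dy": 0,"dz": 0,"twist": 0},{"dx": 0.154,"dy": 0,"dz": 0,"twist": 0},{"dx": 0.154,"dy": 0,"dz": 0,"twist": 0}]}}

```text
t: 43.02
eef_pos: [0.4497, -0.3502, 0.0459]
ee_rot: [0.991, 1.569, -0.508]
force: [-0.4, -0.1, 0.2]
width: 0.0876
```

Run:
```python
from h import *
from station import arm
s=arm.get_state();print(s['eef_pos'],go(s,(.4480,-.35,.0447),94))
```

```text
[ 0.44974703 -0.35016633  0.04589407] (array([ 0.0012, -0.0017, -0.0003]), np.float64(0.12))
```

Request:
{"api": "jog_arm", "payload": {"motion": [{"dx": 0.0005,"dy": -0.0012,"dz": 0,"twist": 0},{"dx": 0.0005,"dy": -0.0012,"dz": 0,"twist": 0}]}}

```text
t: 43.18
eef_pos: [0.4481, -0.3504, 0.0455]
ee_rot: [1.155, 1.569, -0.345]
force: [0.0, -0.9, 0.3]
width: 0.0875
```

Request:
{"api": "jog_arm", "payload": {"motion": [{"dx": 0,"dy": 0,"dz": 0,"twist": 0},{"dx": 0,"dy": 0,"dz": 0,"twist": 0},{"dx": 0,"dy": 0,"dz": 0,"twist": 0},{"dx": 0,"dy": 0,"dz": 0,"twist": 0},{"dx": 0,"dy": 0,"dz": 0,"twist": 0},{"dx": 0,"dy": 0,"dz": 0,"twist": 0},{"dx": 0,"dy": 0,"dz": 0,"twist": 0},{"dx": 0,"dy": 0,"dz": 0,"twist": 0}], "gripper": 0.04}}

```text
t: 43.85
eef_pos: [0.4475, -0.3502, 0.0442]
ee_rot: [-1.928, 1.571, 2.855]
force: [-1.3, 0.6, 0.6]
width: 0.0495
```

Run:
```python
from h import *
from station import arm
s=arm.get_state();print(s['eef_pos'],s['width'],go(s,(.5205,.0088,.0527),95), jaw(s))
```

```text
[ 0.44749392 -0.35023349  0.04423947] 0.049451081954740995 (array([-0.0085,  0.0982, -0.353 ]), np.float64(-0.95)) -85.94509753864418
```

Request:
{"api": "jog_arm", "payload": {"motion": [{"dx": -0.015,"dy": 0,"dz": 0,"twist": 0},{"dx": -0.045,"dy": 0,"dz": 0,"twist": 0},{"dx": -0.08,"dy": 0,"dz": 0,"twist": 0},{"dx": -0.115,"dy": 0,"dz": 0,"twist": 0},{"dx": -0.13,"dy": 0.004,"dz": -0.02,"twist": 0},{"dx": -0.13,"dy": 0.014,"dz": -0.05,"twist": 0},{"dx": -0.13,"dy": 0.024,"dz": -0.085,"twist": 0},{"dx": -0.13,"dy": 0.034,"dz": -0.12,"twist": 0},{"dx": -0.13,"dy": 0.044,"dz": -0.155,"twist": 0},{"dx": -0.13,"dy": 0.054,"dz": -0.19,"twist": 0},{"dx": -0.13,"dy": 0.064,"dz": -0.225,"twist": -1},{"dx": -0.13,"dy": 0.074,"dz": -0.26,"twist": -1},{"dx": -0.13,"dy": 0.084,"dz": -0.295,"twist": -1},{"dx": -0.13,"dy": 0.092,"dz": -0.325,"twist": -1},{"dx": -0.13,"dy": 0.097,"dz": -0.345,"twist": -1},{"dx": -0.13,"dy": 0.098,"dz": -0.353,"twist": -1},{"dx": -0.13,"dy": 0.098,"dz": -0.353,"twist": -1},{"dx": -0.13,"dy": 0.098,"dz": -0.353,"twist": -1},{"dx": -0.13,"dy": 0.098,"dz": -0.353,"twist": -1},{"dx": -0.13,"dy": 0.098,"dz": -0.353,"twist": -1}]}}

```text
t: 45.52
eef_pos: [0.52, 0.0078, 0.1742]
ee_rot: [-1.286, 1.57, -2.77]
force: [-0.5, 0.3, -1.6]
width: 0.05
```

Run:
```python
from h import *
from station import arm
s=arm.get_state();print(s['eef_pos'],s['width'],s['force'],go(s,(.5205,.0088,.0585),95), jaw(s))
```

```text
[0.51997198 0.00779    0.17416055] 0.049954144787220954 [-0.54813283  0.25832706 -1.56753064] (array([ 0.1157,  0.0007, -0.001 ]), np.float64(-0.01)) -85.0126536293415
```

Request:
{"api": "jog_arm", "payload": {"motion": [{"dx": 0.03,"dy": 0,"dz": 0,"twist": 0},{"dx": 0.06,"dy": 0,"dz": 0,"twist": 0},{"dx": 0.085,"dy": 0,"dz": 0,"twist": 0},{"dx": 0.1,"dy": 0,"dz": 0,"twist": 0},{"dx": 0.11,"dy": 0,"dz": 0,"twist": 0},{"dx": 0.114,"dy": 0,"dz": 0,"twist": 0},{"dx": 0.115,"dy": 0,"dz": 0,"twist": 0},{"dx": 0.115,"dy": 0,"dz": 0,"twist": 0},{"dx": 0.115,"dy": 0,"dz": 0,"twist": 0}]}}

```text
t: 46.27
eef_pos: [0.5211, 0.0089, 0.0603]
ee_rot: [1.765, 1.569, 0.282]
force: [0.4, -1.0, -1.7]
width: 0.0498
```

Run:
```python
from h import *
from station import arm
s=arm.get_state();print(s['eef_pos'],s['width'],s['force'],go(s,(.5205,.0088,.0522),95))
```

```text
[0.52108845 0.00891265 0.06031477] 0.049792717244009875 [ 0.41630296 -0.9521995  -1.6925336 ] (array([ 0.0081, -0.0006,  0.0001]), np.float64(0.05))
```

Request:
{"api": "jog_arm", "payload": {"motion": [{"dx": 0.003,"dy": -0.0004,"dz": 0,"twist": 0},{"dx": 0.0055,"dy": -0.0004,"dz": 0,"twist": 0},{"dx": 0.007,"dy": -0.0004,"dz": 0,"twist": 0},{"dx": 0.0078,"dy": -0.0004,"dz": 0,"twist": 0},{"dx": 0.008,"dy": -0.0004,"dz": 0,"twist": 0},{"dx": 0.008,"dy": -0.0004,"dz": 0,"twist": 0}]}}

```text
t: 46.77
eef_pos: [0.52, 0.0089, 0.0522]
ee_rot: [1.52, 1.57, 0.038]
force: [-3.9, 0.6, 9.6]
width: 0.05
```

Contact. Release, retreat up and over towards the tray side, then check.

Request:
{"api": "jog_arm", "payload": {"motion": [{"dx": 0,"dy": 0,"dz": 0,"twist": 0},{"dx": 0,"dy": 0,"dz": 0,"twist": 0},{"dx": 0,"dy": 0,"dz": 0,"twist": 0},{"dx": 0,"dy": 0,"dz": 0,"twist": 0},{"dx": 0,"dy": 0,"dz": 0,"twist": 0},{"dx": 0,"dy": 0,"dz": 0,"twist": 0},{"dx": -0.02,"dy": 0,"dz": 0,"twist": 0},{"dx": -0.05,"dy": 0,"dz": 0,"twist": 0},{"dx": -0.09,"dy": 0,"dz": 0,"twist": 0},{"dx": -0.13,"dy": 0,"dz": 0,"twist": 0},{"dx": -0.147,"dy": 0,"dz": 0.02,"twist": 0},{"dx": -0.147,"dy": 0,"dz": 0.06,"twist": 0},{"dx": -0.147,"dy": 0,"dz": 0.1,"twist": 0},{"dx": -0.147,"dy": 0,"dz": 0.14,"twist": 0},{"dx": -0.147,"dy": 0,"dz": 0.18,"twist": 0},{"dx": -0.147,"dy": 0,"dz": 0.22,"twist": 0},{"dx": -0.147,"dy": 0,"dz": 0.26,"twist": 0},{"dx": -0.147,"dy": 0,"dz": 0.3,"twist": 0},{"dx": -0.147,"dy": 0,"dz": 0.3,"twist": 0},{"dx": -0.147,"dy": 0,"dz": 0.3,"twist": 0}], "gripper": 0.0876}}

```text
t: 48.43
eef_pos: [0.5457, -0.2922, 0.1972]
ee_rot: [-1.867, 1.569, 2.93]
force: [-0.9, 0.6, 0.1]
width: 0.0878
```

Run:
```python
from chk import *
from station import arm
s=arm.get_state();print(s['t'],s['eef_pos'],s['force'],s['width'])
for n in('top','side'):
    m=arm.camera_model(n);im=arm.grab_frame(n)[:,:,::-1].copy();cv2.imwrite(f'pics/{n}15.png',im)
    for c in RANGES: lid(im,m,n,c,.096 if n=='top' else .088)
im=cv2.imread('pics/top15.png');cv2.imwrite('pics/top15z.png',cv2.resize(im[155:275,100:350],None,fx=3,fy=3,interpolation=cv2.INTER_NEAREST))
```

```text
48.4333 [ 0.54567855 -0.2921758   0.19723543] [-0.87789146  0.60507531  0.10284889] 0.08778904869070048
top yellow A 423.5 px [251.1 207.4] [33.6 35. ] exp [247.6 198.5] d_mm [-18.5  -8.2]
top yellow A 262.0 px [248.1 198.8] [18.7 19. ] exp [247.6 198.5] d_mm [-0.7 -1.2]
top blue A 300.0 px [319.8 203.9] [32.9 33.9] exp [323.4 194.4] d_mm [-20.4   7.1]
top blue A 247.0 px [323.1 194.9] [18.1 18.7] exp [323.4 194.4] d_mm [-1.2  0.6]
top red A 238.0 px [287.7 232.9] [17.6 18.7] exp [287.6 232.4] d_mm [-1.1 -0.3]
top red A 294.5 px [287.5 238.3] [34.1 34.3] exp [287.6 232.4] d_mm [-12.1  -0.2]
side yellow A 240.0 px [253.8 171. ] [17.5 20. ] exp [253.1 171.4] d_mm [ 1.7 -0.1]
side blue A 285.0 px [321.1 197.1] [18.9 21.6] exp [321.3 197.3] d_mm [0.2 0.6]
side red A 283.5 px [261.8 203. ] [19.  20.9] exp [261.9 203. ] d_mm [-0.1  0.2]
```

View pics/top15z.png

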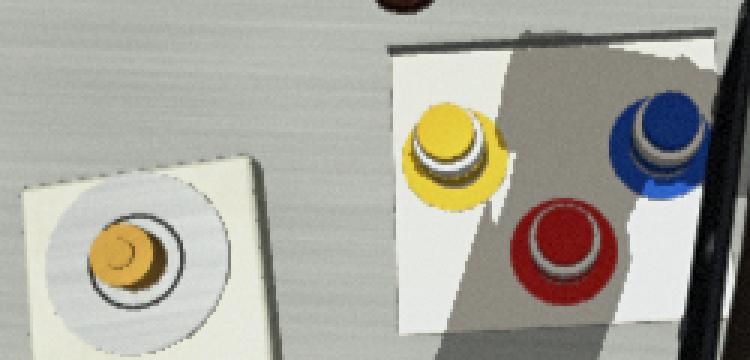

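View pics/side15.png

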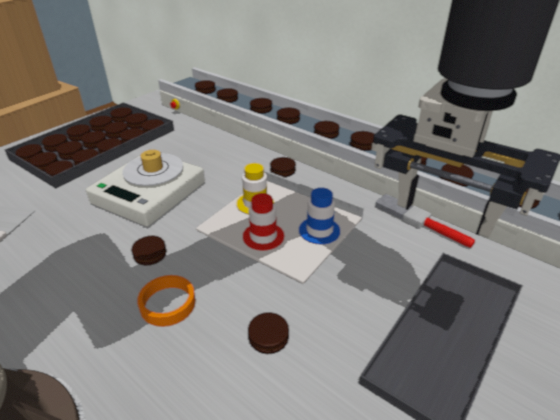

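Both views agree. Each jar stands upright and centred (within 2 mm) on the spot of its own colour, the weight is in the middle of the pan, and the tray is empty. The arm is clear of everything.

```bash
python3 -c "
from station import arm
print(arm.job_done())"
```

```text
the job is handed in; nothing more can be done
None
```

The job is done and handed in at about 48.5 s of the 144 s allowed. I cleared the red, blue and yellow jars into the tray and stood the brass weight on the middle of the pan. Only after that did I put blue, yellow and red back on the spots of their own colours.

**Jars:** In the last top and side views all three stand upright, with lids within about 2 mm of their spot centres.

**Weight:** It stands upright on the scale. Right after release its base was on the ring centre to within about 1 mm, judged by eye in the enlarged top view. A colour-contour reading of it was about 4 mm off in y, but that contour took in the weight's side and shadow. I did not measure it numerically again at the end.

**Arm:** The last reading showed the gripper open and clear of everything, with about 1 N on the tool. The highest force reading I saw was about 10 N, while setting jars down.

**Disagreements:** The cameras disagreed by 2–4 mm on absolute positions, so I averaged or offset-corrected them and checked each jar against its own spot in the same picture. The yellow lid's offset differed between the last two views: (−0.7, −1.2) mm from the top and (+1.7, −0.1) mm from the side.

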